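Lay out the spindle kit on the layout board

TASK

Lay the spindle parts out on the grey board for the fitter, round the bushing and the plain bearing ring already fixed on it: put the big hex nut flat on top of the bushing, centred, and the black knob right way up on top of the nut, centred; stand the slim steel vial upright inside the ring. Stand the plug gauge midway between bushing and ring, where the scribed lines cross, and the white pot straight behind it on the cross line (towards the board's raised far edge), 7 cm from the gauge centre to centre. Let go of everything and leave the ball bearing and the blue case alone.

Things in the scene. Friction and masses are not known exactly. Their poses are not given: they have to be found in the camera images.
- board: fixed grey board on the counter, 200 (its x) x 340 mm (y), top face 12 mm up. Two scribed lines, along x and y, cross above its origin, which is at counter height. +x points away from the robot to the raised far edge (dark strip 10 mm above the top face, 118-130 mm from origin), +y left; yaw within 0.2 rad. Bushing and ring stand on the y line 110 mm either side of the origin, either one at left
- bushing: dark plain bushing lying flat on the board, 97 mm outer diameter, 34 mm high, with a hole of roughly 45 mm; fixed to the board. Origin: centre of its underside, z up
- ring: plain thin steel bearing ring (no balls or inner race) lying flat on the board, 72 mm outer diameter, 17 mm high, open hole of about 56 mm; fixed to the board. Origin: centre of its underside, z up
- nut: large black hex nut lying flat on the counter, 60 mm across the flats, 69 mm across the corners, 30 mm high, about 0.5 kg. Origin: centre of its underside, z axis points up when it stands as found. Its x axis is square to one pair of flats (the others lie 60 degrees either way).
- knob: black fluted round knob standing on its flat wide underside, 47 mm diameter to 25 mm height, then a 32 mm disc to 28 mm; 0.035 kg. Origin: centre of its underside, z axis points up when it stands as found. 
- gauge: black round plug gauge with a thin brass-coloured band, standing upright, 33 mm diameter, 66 mm tall, about 0.14 kg. Origin: centre of its underside, z axis points up when it stands as found. 
- vial: slim round steel vial with a dark red cap, standing upright, 17 mm diameter to 31 mm height, cap 15 mm diameter above, 48 mm tall; about 0.03 kg. Hold it more than 20 mm above its foot so that the fingers stay above the 17 mm high ring. Origin: centre of its underside, z axis points up when it stands as found. 
- pot: small white screw-cap pot standing upright, body 30 mm diameter to 29 mm height, cap 32 mm diameter above, 42 mm tall, about 0.012 kg. Origin: centre of its underside, z axis points up when it stands as found. 
- ball_bearing: bystander: steel ball bearing lying flat on the counter, 70 mm diameter, 17 mm high, has balls and an inner race; must not be moved. Origin: centre of its underside
- case: bystander: small blue plastic case on the counter, 58 x 96 x 63 mm high; must not be moved. Origin: centre of its underside

How it is judged:
At the end, for the whole second after the job is handed in: Upright and at rest: nut on bushing and knob on nut, each centred to 10 mm; on the board: vial within 15 mm of the ring's centre, gauge within 15 mm of the crossing, pot behind it, 55-85 mm centre to centre and within 15 mm of the cross line (horizontal distance between nut and bushing below 0.01 m and z of nut in the frame of bushing between 0.03 and 0.038 m and horizontal distance between knob and nut below 0.01 m and z of knob in the frame of nut between 0.026 and 0.034 m and horizontal distance between vial and ring below 0.015 m and z of vial in the frame of board between 0.008 and 0.016 m and horizontal distance between gauge and board below 0.015 m and z of gauge in the frame of board between 0.008 and 0.016 m and horizontal distance between pot and gauge between 0.055 and 0.085 m and y of pot in the frame of board between -0.015 and 0.015 m and x of pot in the frame of board above 0.045 m and z of pot in the frame of board between 0.008 and 0.016 m and angle between each of nut, knob, gauge, vial, pot's own z axis and vertical below 0.12 rad and linear speed of each of nut, knob, gauge, vial, pot below 0.02 m/s); the robot touches nothing.
It fails at once if the ball bearing is moved by more than 20 mm (distance of ball_bearing from where it was at the start of the episode above 0.02 m).
It fails at once if the blue case is moved by more than 20 mm (distance of case from where it was at the start of the episode above 0.02 m).
It also fails if it takes over 112 s, if anything falls off the work surface, if the arm or the gripper's body presses on something with over 40 N, if the wrist force passes 120 N, or if a joint passes its speed limit or range.

ROBOT

A 7-joint arm with a two-finger parallel gripper is mounted at the origin on a cart in front of the work surface, level with it; the furniture and walls round the work are solid. World frame = base frame: x ahead of the robot, y to its left, z up, the work surface at z = 0. Lengths are in m, angles in rad, forces in N, time in s.
With the tool pointing down it reaches from about 0.4 to 0.925 m from the base axis. Payload 4.1 kg.
Tool frame: the origin (TCP) lies at the very end of the fingers, on their centre line; the grasp point (between the pads) lies 19 mm behind it (grip_depth is the distance from the TCP to the grasp point, in m); z points along the fingers, y is the direction in which the jaws open and shut (so a half turn about z gives the same grasp; the last joint's range is limited). The gripper opens to 85 mm and grips with 20 to 120 N. Pads are 22 mm wide; open, the fingers measure 114 mm over their backs; the gripper's body (76 mm by 85 mm) begins 54 mm behind the grasp point. The pads swing forward as they close: fully open they stand 13 mm farther back than shut.
Start: joints at [1.059, 0.398, 0.045, 1.537, -0.019, 1.207, -0.051], TCP at [0.261, -0.595, 0.231] pointing down, gripper open.
Joint ranges: [-2.82, 2.82], [-0.49, 2.23], [-1.37, 1.46], [0, 2.46], [-1.36, 4.5], [0.23, 2], [-2.94, 2.94]. Speed limits (rad/s): [2.57, 2.57, 3.14, 3.14, 3.14, 3.14, 3.14].

INTERFACE

Orientations are given as a rotation vector (axis times angle).
In Python, from rig import read_state, grab_frame, hand_in, grip_depth gives the robot as it stands.
- The arm moves only by the tool arm_command, never from a script. Its argument "increments" is a list of rows, each a list of 4 numbers: the shift along the tool's x, y, z in m, then the turn about the tool's z in degrees. A call has exactly 10 rows; each row is the pose to reach, as a shift and turn from the pose measured when the call began, along the tool's axes at that moment; what a row does not reach only later rows make up. A row lasts 1/10 s, in which the tool goes at most 50 mm and 8.59 degrees, less where a joint would pass 70% of its speed; a pose out of reach is approached as far as the arm can. A call with a gripper value outside its range is refused whole. "grip" is the opening in per cent of the stroke, from 0 (shut) to 100 (fully open), set as the call begins (left out, the last holds). The fingers move at their own pace and stop on an object; the grip force is fixed at half the most. Time passes only in rows, so rows that repeat a pose let the fingers close, or fill a call up. It gives the time, the measured TCP pose, the force and the opening at its end, in the units of the state.
- read_state(): the state, without advancing time (a new reading comes with each control period).
- grab_frame(name): name is "scene" or "top" or "wrist"; returns a dict with "color" (400x640x3 uint8, blue, green, red), "fx", "fy", "cx", "cy" (pixels), "rvec" (rotation vector, rad) and "tvec" (3), from world to camera coordinates, as OpenCV has them; the wrist camera has in their place "tool_from_camera" (4x4, takes a point from camera to tool coordinates, whose origin is the TCP and whose axes are the flange's). Camera axes: x right, y down, z forward; pixel columns grow to the right and rows downward; lengths in m; the calibration is good to about 2 mm. A picture is of the moment at which its call begins: read the wrist's pose just before it. There is no depth.
- hand_in(): hands the job in, once; it reports no verdict.
The state is a dict: "clock": time; "qpos": joint angles; "joint_vel": joint speeds; "tau": joint torques, N m; "tool_pos": TCP position; "orientation": TCP orientation; "force": force on the tool from outside, world axes, zero at the start; "wrist_torque": the same for the moment, N m; "grip_width": opening from 0.0 (shut) to 1.0 (fully open).
Only numpy, scipy, OpenCV 4.12 (cv2) and the standard library are available. Lean on these libraries where they do the work, as an engineer would, in place of code of your own. Each camera call takes 0.05 s, during which the arm holds its last target.

## Working session

There is one attempt and no reset: what is moved stays moved. The work goes in short steps, Python scripts to look and compute and a tool call to move; the robot and the scene stay as the last step left them, time stands still between calls to the robot, and variables do not carry over. Pictures are saved under pics/ and viewed, and the job is handed in when it is done.

Besides the shell and the picture viewer there is one more tool, called after "Request:" as name(argument=value, ...) on one line, values as JSON. arm_command: Moves the arm, as the interface text tells. Its arguments: {"type":"object","properties":{"increments":{"type":"array","items":{"type":"array","items":{"type":"number"}}},"grip":{"type":"number"}},"required":["increments"]}

```bash
mkdir -p pics; ls
python3 - <<'E'
from rig import *
import cv2
s=read_state();print(s, grip_depth if not callable(grip_depth) else grip_depth())
for n in("scene","top","wrist"):
    f=grab_frame(n);cv2.imwrite(f"pics/{n}0.png",f["color"])
    print(n,{k:v for k,v in f.items() if k!="color"})
E
```

```text
pics
{'clock': 0.0, 'qpos': array([ 1.05897943,  0.39918331,  0.04503936,  1.53790841, -0.01870014,
        1.20687293, -0.05069235]), 'joint_vel': array([ 0.00274097, -0.00134044,  0.00043708, -0.00054608,  0.00153076,
        0.00090065, -0.00073371]), 'tau': array([ 3.93707405e-04, -4.75119030e+01,  1.36445940e+00, -2.54217535e+01,
        1.13354204e-02,  9.32346418e-03, -2.53603355e-05]), 'tool_pos': array([ 0.26053359, -0.5948029 ,  0.23025654]), 'orientation': array([-3.07303368e+00, -6.43647364e-01,  8.36255320e-04]), 'force': array([ 0.04614567,  0.25636156, -0.7368491 ]), 'wrist_torque': array([-0.00301338, -0.01057553,  0.00859775]), 'grip_width': 1.0002109713586451} 0.0187
scene {'fx': 373.3788266631868, 'fy': 373.3788266631868, 'cx': 315.8800554346682, 'cy': 199.78953293805617, 'rvec': array([ 1.97348047, -0.82876864,  0.4445079 ]), 'tvec': array([-0.50549319,  0.21907984,  0.80080039])}
top {'fx': 418.1162922084199, 'fy': 418.1162922084199, 'cx': 321.16567374330197, 'cy': 206.02032600051731, 'rvec': array([ 2.13508323, -2.18558006,  0.16481885]), 'tvec': array([-0.13049059,  0.56861262,  1.2539994 ])}
wrist {'fx': 293.4376565454966, 'fy': 293.4376565454966, 'cx': 318.3532985881878, 'cy': 202.24047284270455, 'tool_from_camera': array([[ 3.03279175e-05, -9.62781474e-01, -2.70281026e-01,
         6.75456357e-02],
       [ 9.99999506e-01,  2.97693622e-04, -9.48220468e-04,
        -7.06240400e-04],
       [ 9.93390037e-04, -2.70280864e-01,  9.62781007e-01,
        -1.42359883e-01],
       [ 0.00000000e+00,  0.00000000e+00,  0.00000000e+00,
         1.00000000e+00]])}
```

View pics/scene0.png

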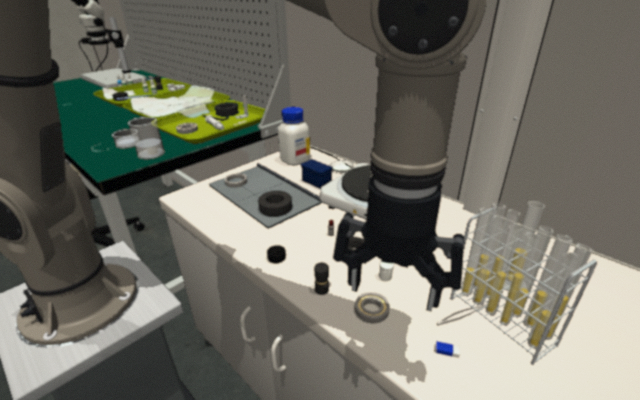

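View pics/top0.png

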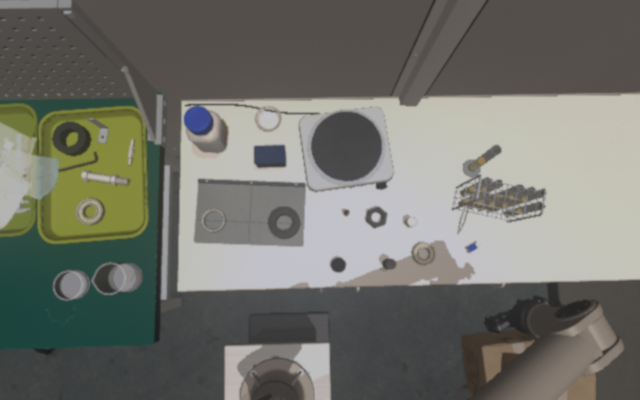

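View pics/wrist0.png

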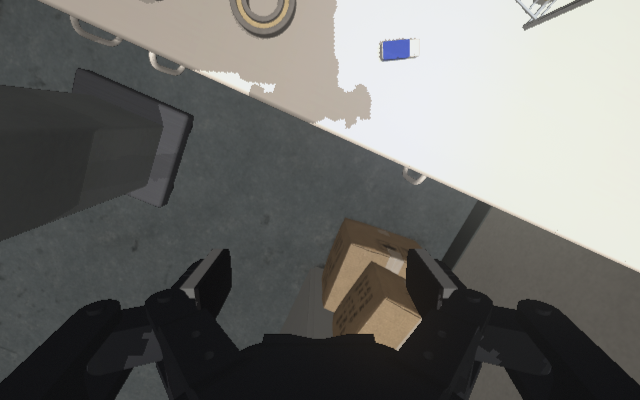

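The scene view shows the board with bushing and ring. In the top view the parts are: ring ~(213,220), bushing (284,222), vial (346,211), nut (376,217), pot (411,221), knob (338,265), gauge (389,264), ball bearing (423,253). I'll enlarge these.

Run:
```python
import cv2
a=cv2.imread("pics/top0.png")
def crop(x,y,w,h,s,n,g=10):
    c=cv2.resize(a[y:y+h,x:x+w],None,fx=s,fy=s,interpolation=cv2.INTER_CUBIC)
    for i in range(0,w,g):
        cv2.line(c,(i*s,0),(i*s,6),(0,0,255),1);cv2.putText(c,str(x+i),(i*s,16),0,.35,(0,0,255),1)
    for i in range(0,h,g):
        cv2.line(c,(0,i*s),(6,i*s),(0,0,255),1);cv2.putText(c,str(y+i),(8,i*s+4),0,.35,(0,0,255),1)
    cv2.imwrite(f"pics/{n}.png",c)
crop(188,170,125,80,6,"c1")
crop(325,195,125,85,6,"c2")
```

```text
(no output)
```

View pics/c1.png

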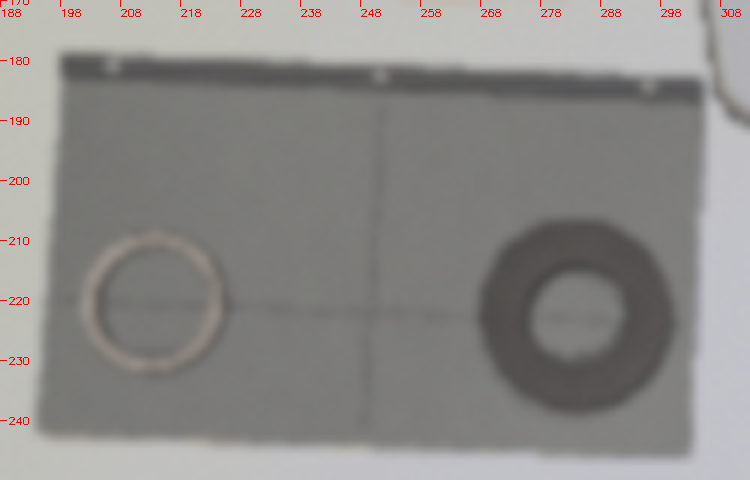

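View pics/c2.png

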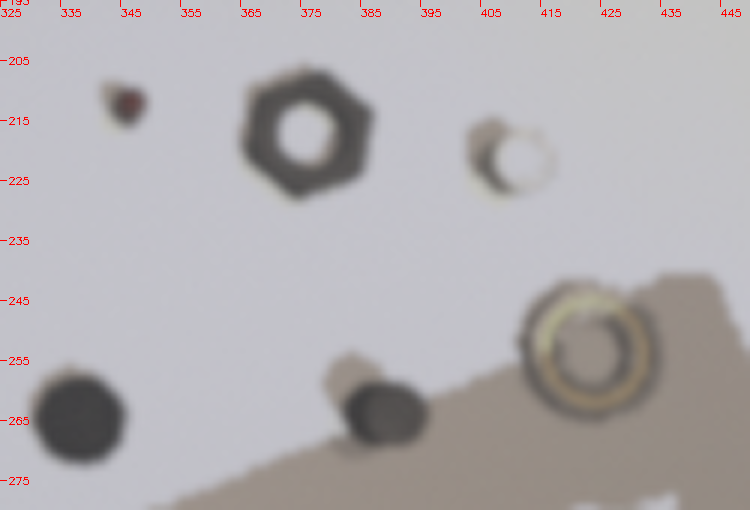

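```bash
cat > h.py <<'E'
import numpy as np, cv2
from scipy.spatial.transform import Rotation as R
def ray(f,uv,z,pose=None):
    K=np.array([[f["fx"],0,f["cx"]],[0,f["fy"],f["cy"]],[0,0,1]])
    d=np.linalg.inv(K)@np.array([uv[0],uv[1],1.])
    if "rvec" in f:
        Rm=R.from_rotvec(np.ravel(f["rvec"])).as_matrix(); t=np.ravel(f["tvec"])
        o=-Rm.T@t; d=Rm.T@d
    else:
        T=f["tool_from_camera"]; Rt=R.from_rotvec(pose["orientation"]).as_matrix()
        o=Rt@T[:3,3]+pose["tool_pos"]; d=Rt@T[:3,:3]@d
    return o+d*(z-o[2])/d[2]
def proj(f,p,pose=None):
    p=np.asarray(p,float)
    if "rvec" in f:
        c=R.from_rotvec(np.ravel(f["rvec"])).as_matrix()@p+np.ravel(f["tvec"])
    else:
        T=f["tool_from_camera"]; Rt=R.from_rotvec(pose["orientation"]).as_matrix()
        c=T[:3,:3].T@(Rt.T@(p-pose["tool_pos"])-T[:3,3])
    return np.array([f["fx"]*c[0]/c[2]+f["cx"],f["fy"]*c[1]/c[2]+f["cy"]])
def topcrop(a,x,y,w,h,s,n,g=10):
    c=cv2.resize(a[y:y+h,x:x+w],None,fx=s,fy=s,interpolation=cv2.INTER_CUBIC)
    for i in range(0,w,g):
        cv2.line(c,(i*s,0),(i*s,6),(0,0,255),1);cv2.putText(c,str(x+i),(i*s,16),0,.35,(0,0,255),1)
    for i in range(0,h,g):
        cv2.line(c,(0,i*s),(6,i*s),(0,0,255),1);cv2.putText(c,str(y+i),(8,i*s+4),0,.35,(0,0,255),1)
    cv2.imwrite(f"pics/{n}.png",c)
def shot(n,name="wrist"):
    """grab, save, return frame+pose, print pose"""
    from rig import read_state,grab_frame
    s=read_state();f=grab_frame(name);cv2.imwrite(f"pics/{n}.png",f["color"])
    import pickle;pickle.dump((f,s),open(f"pics/{n}.pkl","wb"))
    print("t",round(s["clock"],2),"tcp",s["tool_pos"].round(4),"ori",s["orientation"].round(4),"w",round(s["grip_width"],3),"yaw",yaw(s).round(2))
    return f,s
def load(n):
    import pickle;return pickle.load(open(f"pics/{n}.pkl","rb"))
def yaw(s):
    """heading of tool x axis in world, deg"""
    m=R.from_rotvec(s["orientation"]).as_matrix();return np.degrees(np.arctan2(m[1,0],m[0,0]))
def inc(s,target,yawdeg=None):
    """increment in tool axes from pose s to TCP target, turn about tool z (deg)"""
    m=R.from_rotvec(s["orientation"]).as_matrix()
    d=m.T@(np.asarray(target)-s["tool_pos"])
    t=0 if yawdeg is None else -(yawdeg-yaw(s))
    t=(t+180)%360-180
    return (d*1000).round(1),round(t,2)
E
python3 - <<'E'
from h import *
from rig import *
f=grab_frame("top");s=read_state()
m=R.from_rotvec(s["orientation"]).as_matrix();print(m.round(3))
for n,uv,z in [("ring",(213.5,220.5),.029),("bush",(284.2,222.4),.046),("cross",(250,222),.012),("far",(251.5,187.5),.012),("near",(248.7,240),.012),("yl",(199.7,220),.012),("vial",(346.8,212.2),.048),("nut",(376.2,217.3),.03),("pot",(412.5,221.7),.042),("knob",(338.3,264.7),.025),("gauge",(390.3,263.7),.066),("ball",(423.7,253.3),.017),("caseTop",(270,156),.063)]:
    print(n,ray(f,uv,z).round(4))
E
```

```text
[[ 0.916  0.401 -0.001]
 [ 0.401 -0.916  0.001]
 [-0.    -0.001 -1.   ]]
ring [0.5291 0.1898 0.029 ]
bush [ 0.5165 -0.0294  0.046 ]
cross [0.5235 0.08   0.012 ]
far [0.6332 0.075  0.012 ]
near [0.4673 0.0841 0.012 ]
yl [0.5334 0.2369 0.012 ]
vial [ 0.5434 -0.2218  0.048 ]
nut [ 0.5275 -0.3143  0.03  ]
pot [ 0.51  -0.424  0.042]
knob [ 0.3843 -0.1922  0.025 ]
gauge [ 0.3837 -0.3451  0.066 ]
ball [ 0.4129 -0.4596  0.017 ]
caseTop [0.7211 0.0105 0.063 ]
```

Bushing, ring and crossing agree (midpoint within 1 mm of the cross). Board yaw is about -3.3°. Next I'll move above the parts for wrist-camera refinement.

Run:
```python
from h import *
from rig import *
print(inc(read_state(),(0.43,-0.31,.21),0))
```

```text
(array([ 269.5, -193.1,   20.9]), np.float64(23.66))
```

Request:
arm_command(increments=[[0.04,-0.028,0,4],[0.08,-0.057,0,8],[0.12,-0.086,0,12],[0.16,-0.115,0.005,16],[0.2,-0.143,0.01,20],[0.24,-0.172,0.015,23.7],[0.27,-0.193,0.02,23.7],[0.27,-0.193,0.02,23.7],[0.27,-0.193,0.02,23.7],[0.27,-0.193,0.02,23.7]], grip=100)

```text
clock: 1.2
tool_pos: [0.4296, -0.3113, 0.2109]
orientation: [-3.141, 0.004, 0.002]
force: [-0.5, -0.1, 0.4]
grip_width: 1.002
```

Run:
```python
from h import *
shot("w1")
```

```text
t 1.2 tcp [ 0.4296 -0.3113  0.2109] ori [-3.1413e+00  4.4000e-03  1.7000e-03] w 1.002 yaw -0.16
```

View pics/w1.png

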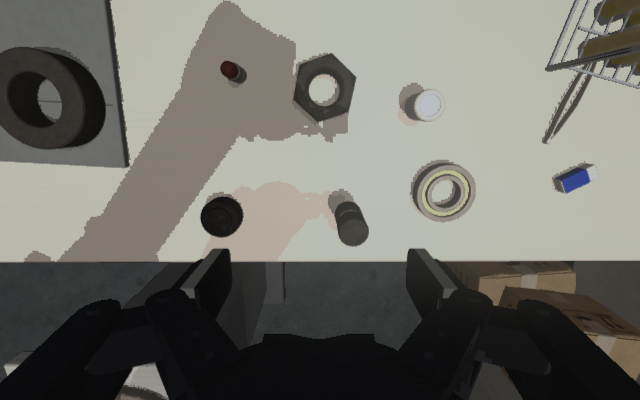

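Run:
```python
from h import *
a=cv2.imread("pics/w1.png")
topcrop(a,190,40,130,90,6,"d1");topcrop(a,280,40,180,90,4,"d2")
topcrop(a,190,180,190,75,4,"d3");topcrop(a,0,30,140,145,4,"d4")
```

```text
(no output)
```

View pics/d1.png

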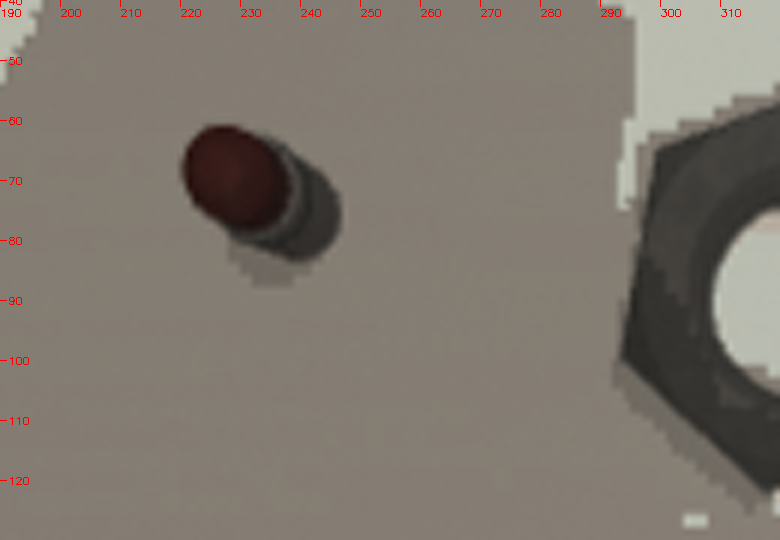

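View pics/d2.png

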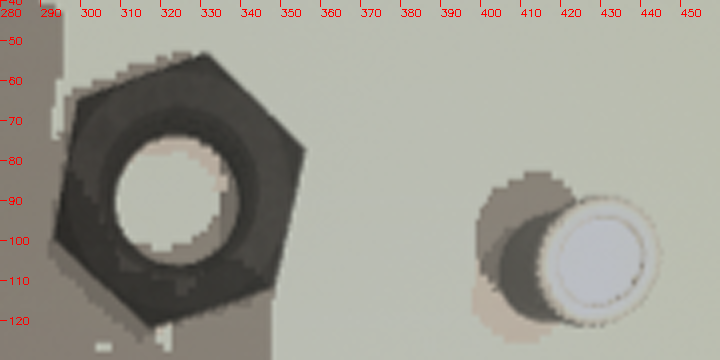

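View pics/d3.png

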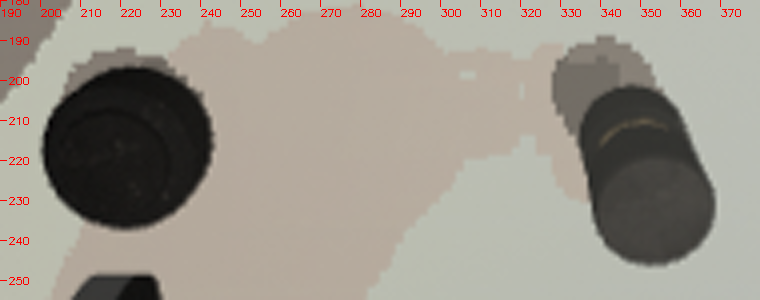

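View pics/d4.png

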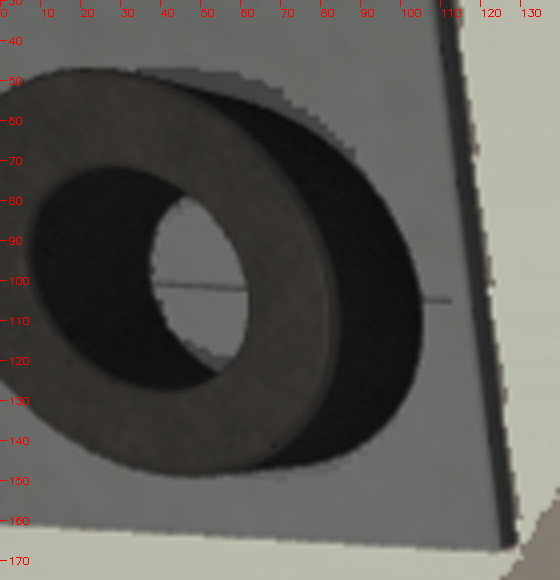

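Run:
```python
from h import *
f,s=load("w1")
V=[(331.75,53.5),(356,77.25),(348,112),(318.25,121.75),(293.5,100),(299,65.25)]
P=np.array([ray(f,v,.03,s) for v in V])[:,:2];c=P.mean(0);print("nut",c.round(4))
d=P-c;print(np.hypot(*d.T).round(4),np.degrees(np.arctan2(d[:,1],d[:,0])).round(1))
for n,uv,z in [("vial",(229.2,69.7),.048),("pot",(429.75,105.25),.042),("knob",(219.25,219.5),.028),("gauge",(353.25,233),.066),("ball",(443,191),.017)]:
    print(n,ray(f,uv,z,s).round(4))
```

```text
nut [ 0.5275 -0.3172]
[0.0339 0.0341 0.0339 0.0334 0.0339 0.0341] [ -12.4  -71.2 -132.6  168.9  108.6   49. ]
vial [ 0.5432 -0.2256  0.048 ]
pot [ 0.5105 -0.4232  0.042 ]
knob [ 0.3846 -0.1945  0.028 ]
gauge [ 0.3825 -0.3472  0.066 ]
ball [ 0.4156 -0.4574  0.017 ]
```

Request:
arm_command(increments=[[-0.024,0.018,0.02,0],[-0.047,0.035,0.05,0],[-0.047,0.035,0.085,0],[-0.047,0.035,0.12,0],[-0.047,0.035,0.15,0],[-0.047,0.035,0.175,0],[-0.047,0.035,0.189,0],[-0.047,0.035,0.189,0],[-0.047,0.035,0.189,0],[-0.047,0.035,0.189,0]], grip=100)

```text
clock: 2.25
tool_pos: [0.3827, -0.3476, 0.0231]
orientation: [3.14, -0.008, 0.001]
force: [-0.2, -0.3, 0.1]
grip_width: 0.996
```

Request:
arm_command(increments=[[0,0,0,0],[0,0,0,0],[0,0,0,0],[0,0,0,0],[0,0,0,0],[0,0,0,0],[0,0,0,0],[0,0,0,0],[0,0,0,0],[0,0,0,0]], grip=0)

```text
clock: 3.25
tool_pos: [0.383, -0.3478, 0.0236]
orientation: [3.14, -0.008, 0.002]
force: [-0.9, 0.3, 5.9]
grip_width: 0.371
```

Run:
```python
from h import *
f,s=shot("w2")
print(s["force"].round(2), inc(s,(.5232,.0803,.16),-3.3))
```

```text
t 3.25 tcp [ 0.383  -0.3478  0.0236] ori [ 3.1399e+00 -7.7000e-03  2.2000e-03] w 0.371 yaw -0.28
[-0.94  0.33  5.87] (array([ 138.3, -428.6, -136.9]), np.float64(3.02))
```

View pics/w2.png

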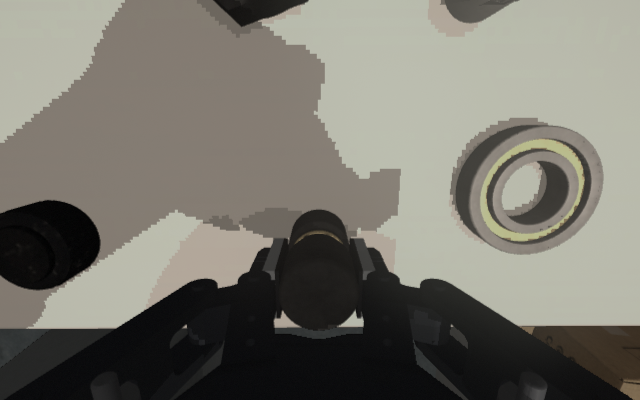

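Request:
arm_command(increments=[[0,0,-0.04,0],[0,0,-0.08,0],[0.013,-0.04,-0.12,0],[0.026,-0.08,-0.137,1],[0.041,-0.126,-0.137,2],[0.056,-0.172,-0.137,3],[0.071,-0.218,-0.137,3],[0.085,-0.264,-0.137,3],[0.1,-0.31,-0.137,3],[0.115,-0.356,-0.137,3]], grip=0)

```text
clock: 4.3
tool_pos: [0.4992, 0.0096, 0.1597]
orientation: [3.138, -0.09, 0.001]
force: [1.1, -0.2, -0.6]
grip_width: 0.365
```

Run:
```python
from h import *
f,s=shot("w3")
print(s["force"].round(2), inc(s,(.5232,.0803,.0365),-3.3))
```

```text
t 4.3 tcp [0.4992 0.0096 0.1597] ori [ 3.1383e+00 -8.9800e-02  1.1000e-03] w 0.365 yaw -3.28
[ 1.08 -0.23 -0.6 ] (array([ 19.8, -72.2, 123. ]), np.float64(0.02))
```

View pics/w3.png

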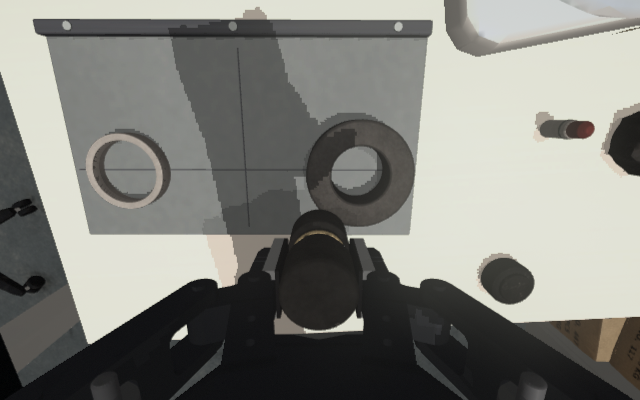

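Run:
```python
from h import *
a=cv2.imread("pics/w3.png")
topcrop(a,75,115,190,110,4,"e1");topcrop(a,225,110,195,120,4,"e2")
```

```text
(no output)
```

View pics/e1.png

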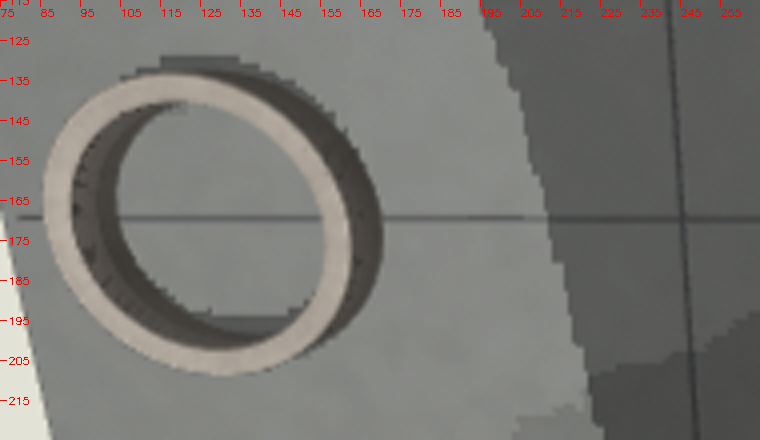

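View pics/e2.png

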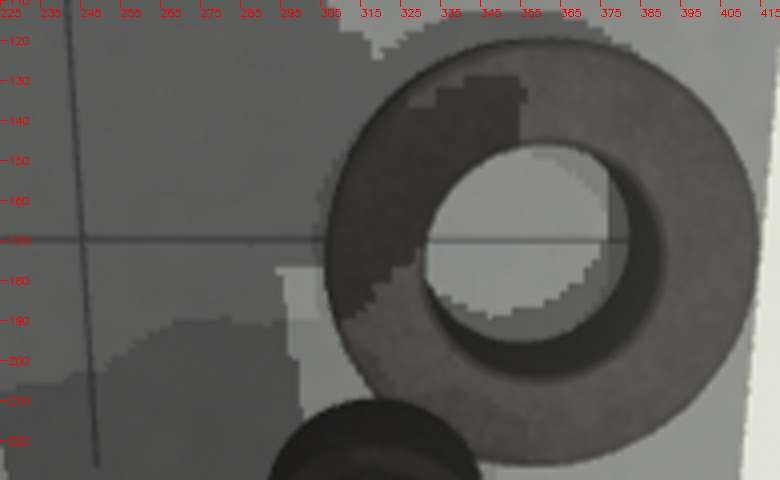

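Run:
```python
from h import *
f,s=load("w3")
for n,uv,z in [("cross",(245.5,170),.012),("lineTop",(238,48),.012),("ring",(124.4,170.9),.029),("bush",(360.4,173),.046)]: print(n,ray(f,uv,z,s).round(4))
```

```text
cross [0.5226 0.0811 0.012 ]
lineTop [0.6323 0.0742 0.012 ]
ring [0.5308 0.1901 0.029 ]
bush [ 0.5193 -0.0284  0.046 ]
```

Request:
arm_command(increments=[[0.01,-0.036,0,0],[0.02,-0.072,0,0],[0.02,-0.072,0.03,0],[0.02,-0.072,0.065,0],[0.02,-0.072,0.095,0],[0.02,-0.072,0.112,0],[0.02,-0.072,0.12,0],[0.02,-0.072,0.123,0],[0.02,-0.072,0.123,0],[0.02,-0.072,0.123,0]], grip=0)

```text
clock: 5.35
tool_pos: [0.5268, 0.0924, 0.0388]
orientation: [-3.134, 0.072, -0.01]
force: [-0.7, 0.6, -2.2]
grip_width: 0.373
```

Request:
arm_command(increments=[[0,0,0,0],[0,0,0,0],[0,0,0,0],[0,0,0,0],[0,0,0,0],[0,0,0,0],[0,0,-0.03,0],[0,0,-0.07,0],[0,0,-0.11,0],[0,0,-0.14,0]], grip=75)

```text
clock: 6.35
tool_pos: [0.5265, 0.0917, 0.1814]
orientation: [-3.134, 0.072, -0.014]
force: [0.6, 1.0, 1.0]
grip_width: 0.748
```

Run:
```python
from h import *
f,s=shot("w4")
print(s["force"].round(2), inc(s,(.5275,-.2,.19),-11.6), inc(s,(.5275,-.3165,.008),-11.6))
```

```text
t 6.35 tcp [0.5265 0.0917 0.1814] ori [-3.1336  0.0721 -0.0143] w 0.748 yaw -2.64
[0.56 0.96 0.96] (array([ 14.5, 291.3, -10.6]), np.float64(8.96)) (array([ 18.2, 409. , 170.5]), np.float64(8.96))
```

View pics/w4.png

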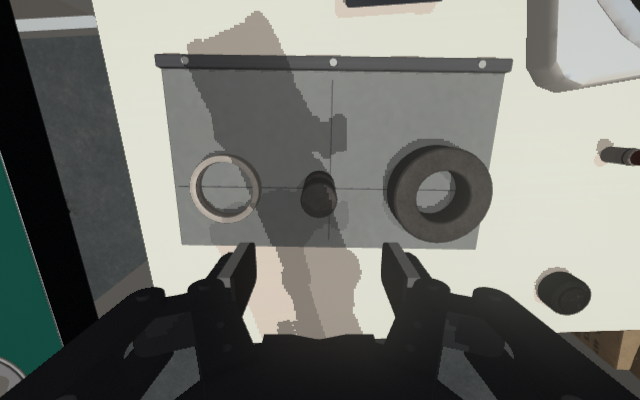

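The gauge stands upright, but about 11 mm left of the cross: the arm was still moving when that call began. I'll measure it and correct it.

Run:
```python
from h import *
a=cv2.imread("pics/w4.png")
topcrop(a,270,140,130,90,6,"f1")
from rig import *
s=read_state();print(s["tool_pos"],yaw(s))
```

```text
[0.52947738 0.09242468 0.18602791] -2.6478635027155355
```

View pics/f1.png

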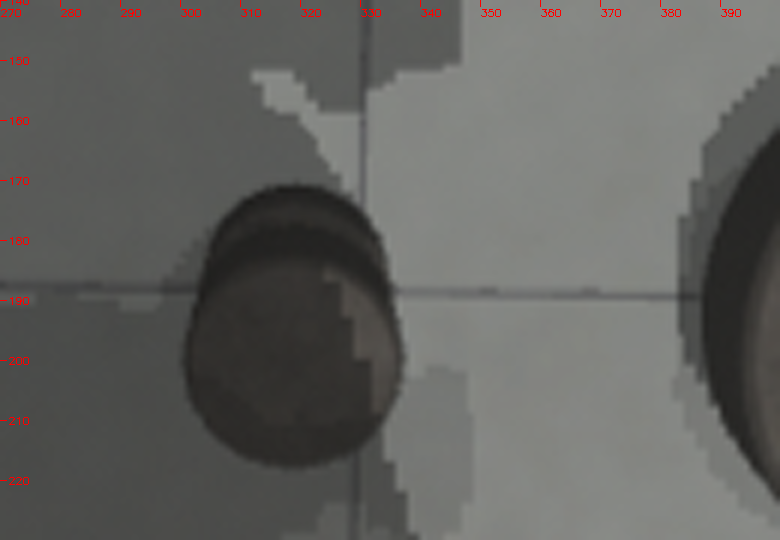

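Run:
```python
from h import *
from rig import *
f,s=load("w4")
g=ray(f,(319,200),.078,s);c=ray(f,(330,188.5),.012,s);print(g,c)
s=read_state();print(inc(s,(g[0],g[1],.038),-2.65))
```

```text
[0.52770467 0.09229467 0.078     ] [0.52277097 0.0809072  0.012     ]
(array([ -4.3,   1.5, 148. ]), np.float64(0.0))
```

Request:
arm_command(increments=[[-0.004,0.001,0.04,0],[-0.004,0.001,0.08,0],[-0.004,0.001,0.115,0],[-0.004,0.001,0.135,0],[-0.004,0.001,0.148,0],[-0.004,0.001,0.148,0],[-0.004,0.001,0.148,0],[-0.004,0.001,0.148,0],[-0.004,0.001,0.148,0],[-0.004,0.001,0.148,0]], grip=75)

```text
clock: 7.4
tool_pos: [0.5287, 0.0929, 0.0389]
orientation: [-3.132, 0.072, -0.03]
force: [0.9, -0.3, -0.5]
grip_width: 0.751
```

Request:
arm_command(increments=[[0,0,0,0],[0,0,0,0],[0,0,0,0],[0,0,0,0],[0,0,0,0],[0,0,-0.004,0],[-0.003,0.006,-0.004,0],[-0.005,0.012,-0.004,0],[-0.005,0.012,-0.004,0],[-0.005,0.012,-0.004,0]], grip=0)

```text
clock: 8.4
tool_pos: [0.5228, 0.0806, 0.0424]
orientation: [-3.132, 0.074, -0.029]
force: [-0.0, -0.8, -1.4]
grip_width: 0.376
```

Run:
```python
from h import *
from rig import *
s=read_state();print(s["tool_pos"],yaw(s),s["force"],s["grip_width"]); print(inc(s,(.523,.0807,.0385),-3))
```

```text
[0.52275634 0.0805944  0.0424332 ] -2.701180584494485 [-0.02614621 -0.79785727 -1.35204405] 0.3762508170876748
(array([ 0.2, -0.1,  3.9]), np.float64(0.3))
```

Request:
arm_command(increments=[[0,0,0.002,0],[0,0,0.004,0],[0,0,0.004,0],[0,0,0.004,0],[0,0,0.004,0],[0,0,0.004,0],[0,0,0.004,0],[0,0,0.004,0],[0,0,0.004,0],[0,0,0.004,0]], grip=0)

```text
clock: 9.4
tool_pos: [0.523, 0.0808, 0.0394]
orientation: [-3.132, 0.073, -0.029]
force: [-2.7, 0.4, 8.1]
grip_width: 0.372
```

Request:
arm_command(increments=[[0,0,0,0],[0,0,0,0],[0,0,0,0],[0,0,0,0],[0,0,0,0],[0,0,-0.04,0],[0,0,-0.08,0],[0,0,-0.12,0],[0,0,-0.12,0],[0,0,-0.12,0]], grip=75)

```text
clock: 10.4
tool_pos: [0.5213, 0.0799, 0.1603]
orientation: [-3.132, 0.074, -0.033]
force: [0.6, 0.1, 0.3]
grip_width: 0.749
```

Run:
```python
from h import *
from rig import *
shot("w5")
s=read_state();print(R.from_rotvec(s["orientation"]).as_matrix()[:,2].round(4));print(inc(s,(.5105,-.23,.19),-3),inc(s,(.5105,-.4235,.014),-3))
```

```text
t 10.4 tcp [0.5213 0.0799 0.1603] ori [-3.1322  0.0737 -0.0326] w 0.749 yaw -2.7
[ 0.0181  0.0074 -0.9998]
(array([  5.3, 309.5, -33.5]), np.float64(0.3)) (array([ 11.3, 504.3, 141. ]), np.float64(0.3))
```

View pics/w5.png

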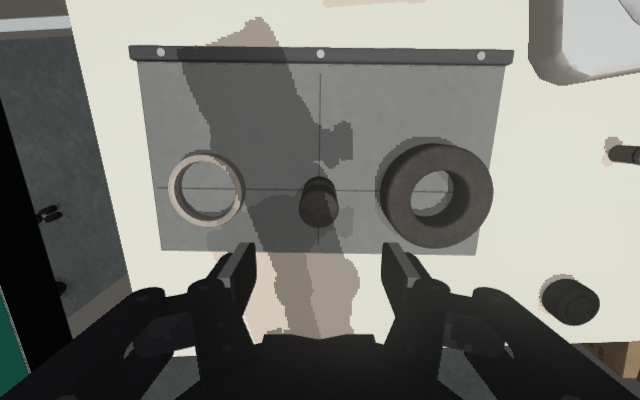

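Request:
arm_command(increments=[[0,0.02,-0.02,0],[0,0.065,-0.03,0],[0.001,0.11,-0.034,0],[0.002,0.155,-0.034,0],[0.003,0.2,-0.034,0],[0.004,0.245,-0.034,0],[0.005,0.29,-0.034,0],[0.006,0.335,-0.034,0],[0.006,0.36,-0.034,0],[0.006,0.36,-0.034,0]], grip=60)

```text
clock: 11.45
tool_pos: [0.5061, -0.2855, 0.1876]
orientation: [-3.133, 0.086, -0.021]
force: [-0.8, 0.8, -0.9]
grip_width: 0.6
```

Request:
arm_command(increments=[[0.001,0.04,0,0],[0.002,0.08,0,0],[0.003,0.11,0,0],[0.004,0.13,0,0],[0.004,0.142,0,0],[0.004,0.142,0,0],[0.004,0.142,0,0],[0.004,0.142,0,0],[0.004,0.142,0,0],[0.004,0.142,0,0]], grip=60)

```text
clock: 12.45
tool_pos: [0.5026, -0.4266, 0.1869]
orientation: [-3.133, 0.084, -0.022]
force: [-0.9, 0.1, 0.5]
grip_width: 0.597
```

Run:
```python
from h import *
from rig import *
shot("w6")
s=read_state();print(R.from_rotvec(s["orientation"]).as_matrix()[:,2].round(4));print(inc(s,(.5105,-.4235,.015),-3))
```

```text
t 12.45 tcp [ 0.5026 -0.4266  0.1869] ori [-3.1333  0.084  -0.0217] w 0.597 yaw -3.07
[ 0.014   0.0066 -0.9999]
(array([  5.4,  -2.5, 172. ]), np.float64(-0.09))
```

View pics/w6.png

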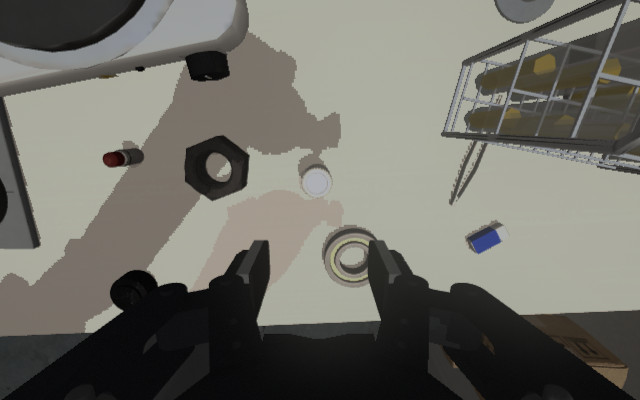

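Request:
arm_command(increments=[[0.003,-0.001,0.04,0],[0.005,-0.002,0.08,0],[0.005,-0.002,0.115,0],[0.005,-0.002,0.145,0],[0.005,-0.002,0.163,0],[0.005,-0.002,0.172,0],[0.005,-0.002,0.172,0],[0.005,-0.002,0.172,0],[0.005,-0.002,0.172,0],[0.005,-0.002,0.172,0]], grip=60)

```text
clock: 13.5
tool_pos: [0.5108, -0.4246, 0.0164]
orientation: [-3.135, 0.085, -0.025]
force: [0.6, 0.5, -0.6]
grip_width: 0.598
```

Request:
arm_command(increments=[[0,0,0,0],[0,0,0,0],[0,0,0,0],[0,0,0,0],[0,0,0,0],[0,0,0,0],[0,0,-0.02,0],[0,0,-0.06,0],[0,0,-0.1,0],[0,0,-0.1,0]], grip=0)

```text
clock: 14.5
tool_pos: [0.5126, -0.4281, 0.1229]
orientation: [3.138, -0.085, 0.04]
force: [-0.2, 0.1, 0.1]
grip_width: 0.346
```

Run:
```python
from h import *
from rig import *
shot("w7")
s=read_state();print(R.from_rotvec(s["orientation"]).as_matrix()[:,2].round(4));print(inc(s,(.593,.0767,.15),-3),inc(s,(.593,.0767,.03),-3))
```

```text
t 14.5 tcp [ 0.5126 -0.4281  0.1229] ori [ 3.1385 -0.0854  0.0399] w 0.346 yaw -3.12
[ 2.130e-02  8.000e-04 -9.998e-01]
(array([  55.1, -507.2,  -28. ]), np.float64(-0.11)) (array([  52.6, -507. ,   92. ]), np.float64(-0.11))
```

View pics/w7.png

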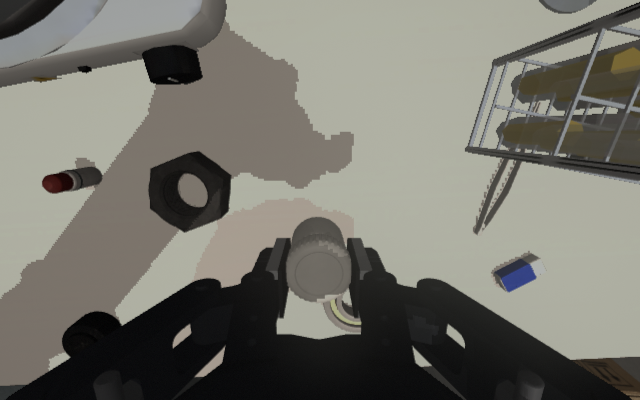

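Request:
arm_command(increments=[[0,-0.03,-0.02,0],[0,-0.075,-0.028,0],[0,-0.12,-0.028,0],[0,-0.165,-0.028,0],[0,-0.21,-0.028,0],[0,-0.255,-0.028,0],[0,-0.3,-0.028,0],[0,-0.345,-0.028,0],[0.005,-0.37,-0.028,0],[0.005,-0.37,-0.028,0]], grip=0)

```text
clock: 15.55
tool_pos: [0.5352, -0.0518, 0.1474]
orientation: [-3.136, 0.072, -0.031]
force: [0.2, 0.3, -0.8]
grip_width: 0.347
```

Request:
arm_command(increments=[[0.01,-0.04,0,0],[0.025,-0.08,0,0],[0.04,-0.11,0,0],[0.05,-0.13,0,0],[0.05,-0.137,0,0],[0.05,-0.137,0,0],[0.05,-0.137,0,0],[0.05,-0.137,0,0],[0.05,-0.137,0,0],[0.05,-0.137,0,0]], grip=0)

```text
clock: 16.55
tool_pos: [0.5913, 0.0817, 0.1491]
orientation: [-3.137, 0.074, -0.031]
force: [0.6, -0.5, -0.2]
grip_width: 0.345
```

Run:
```python
from h import *
from rig import *
shot("w8")
s=read_state();print(R.from_rotvec(s["orientation"]).as_matrix()[:,2].round(4));print(inc(s,(.593,.0767,.03),-3))
```

```text
t 16.55 tcp [0.5913 0.0817 0.1491] ori [-3.1367  0.0739 -0.0308] w 0.345 yaw -2.7
[ 0.0198  0.0036 -0.9998]
(array([ -0.5,   5.8, 119.2]), np.float64(0.32))
```

View pics/w8.png

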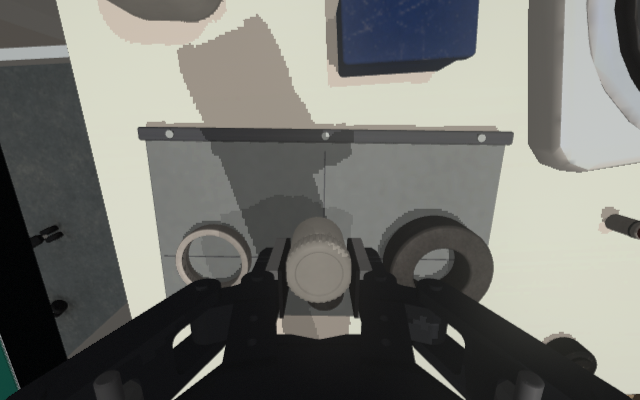

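Request:
arm_command(increments=[[0,0.004,0.02,0],[0,0.006,0.05,0],[0,0.006,0.08,0],[0,0.006,0.1,0],[0,0.006,0.112,0],[0,0.006,0.118,0],[0,0.006,0.119,0],[0,0.006,0.119,0],[0,0.006,0.119,0],[0,0.006,0.119,0]], grip=0)

```text
clock: 17.6
tool_pos: [0.5941, 0.0766, 0.0311]
orientation: [-3.136, 0.073, -0.034]
force: [0.4, -0.4, -0.5]
grip_width: 0.344
```

Run:
```python
from rig import *
s=read_state();print(s["tool_pos"],s["force"])
```

```text
[0.59412569 0.07656744 0.03108229] [ 0.38003699 -0.36093784 -0.47306572]
```

Request:
arm_command(increments=[[0,0,0.002,0],[0,0,0.002,0],[0,0,0.002,0],[0,0,0.002,0],[0,0,0.002,0],[0,0,0.002,0],[0,0,0.002,0],[0,0,0.002,0],[0,0,0.002,0],[0,0,0.002,0]], grip=0)

```text
clock: 18.6
tool_pos: [0.5947, 0.0767, 0.0295]
orientation: [-3.136, 0.073, -0.035]
force: [0.9, -0.4, 5.8]
grip_width: 0.347
```

Request:
arm_command(increments=[[0,0,0,0],[0,0,0,0],[0,0,0,0],[0,0,0,0],[0,0,0,0],[0,0,-0.03,0],[0,0,-0.07,0],[0,0,-0.11,0],[0,0,-0.14,0],[0,0,-0.14,0]], grip=60)

```text
clock: 19.6
tool_pos: [0.5948, 0.0769, 0.1748]
orientation: [-3.134, 0.074, -0.051]
force: [0.6, -0.1, 0.8]
grip_width: 0.6
```

Run:
```python
from h import *
from rig import *
shot("w9")
s=read_state();print(R.from_rotvec(s["orientation"]).as_matrix()[:,2].round(4));print(inc(s,(.5275,-.3165,.18),-11.6))
```

```text
t 19.6 tcp [0.5948 0.0769 0.1748] ori [-3.1342  0.0736 -0.0505] w 0.6 yaw -2.7
[ 0.0276  0.0046 -0.9996]
(array([-46.8, 395.5, -11.6]), np.float64(8.91))
```

View pics/w9.png

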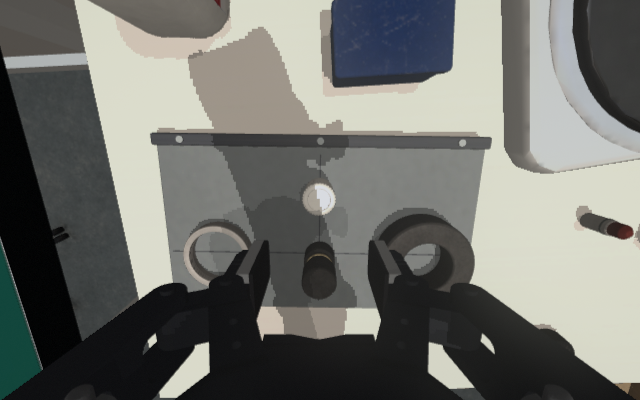

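Request:
arm_command(increments=[[-0.01,0.02,-0.01,0],[-0.03,0.06,-0.015,0],[-0.047,0.105,-0.018,2],[-0.047,0.15,-0.018,4],[-0.047,0.195,-0.018,6],[-0.047,0.24,-0.018,8.9],[-0.047,0.285,-0.018,8.9],[-0.047,0.33,-0.018,8.9],[-0.047,0.36,-0.018,8.9],[-0.047,0.36,-0.018,8.9]], grip=100)

```text
clock: 20.65
tool_pos: [0.5258, -0.2872, 0.1845]
orientation: [-3.119, 0.331, -0.037]
force: [0.1, -0.7, -0.2]
grip_width: 0.996
```

Request:
arm_command(increments=[[-0.015,0.015,0,0],[-0.03,0.025,0,0],[-0.045,0.025,0,0],[-0.05,0.025,0,0],[-0.05,0.025,0,0],[-0.05,0.025,0,0],[-0.05,0.025,0,0],[-0.05,0.025,0,0],[-0.05,0.025,0,0],[-0.05,0.025,0,0]], grip=100)

```text
clock: 21.65
tool_pos: [0.4719, -0.3011, 0.1831]
orientation: [-3.119, 0.33, -0.037]
force: [0.4, 0.5, 0.3]
grip_width: 1.0
```

Run:
```python
from h import *
from rig import *
f,s=shot("w10")
a=f["color"]
c=proj(f,(.5275,-.3165,.03),s);print(c)
topcrop(a,int(c[0])-60,int(c[1])-50,120,100,6,"g1")
s=read_state();print(R.from_rotvec(s["orientation"]).as_matrix()[:,2].round(4));print(inc(s,(.5275,-.3165,.008),-11.6))
```

```text
t 21.65 tcp [ 0.4719 -0.3011  0.1831] ori [-3.1191  0.3304 -0.0367] w 1.0 yaw -12.1
[323.14489797 133.56672388]
[ 0.0237  0.0024 -0.9997]
(array([ 53.7,   4.7, 176.3]), np.float64(-0.5))
```

View pics/g1.png

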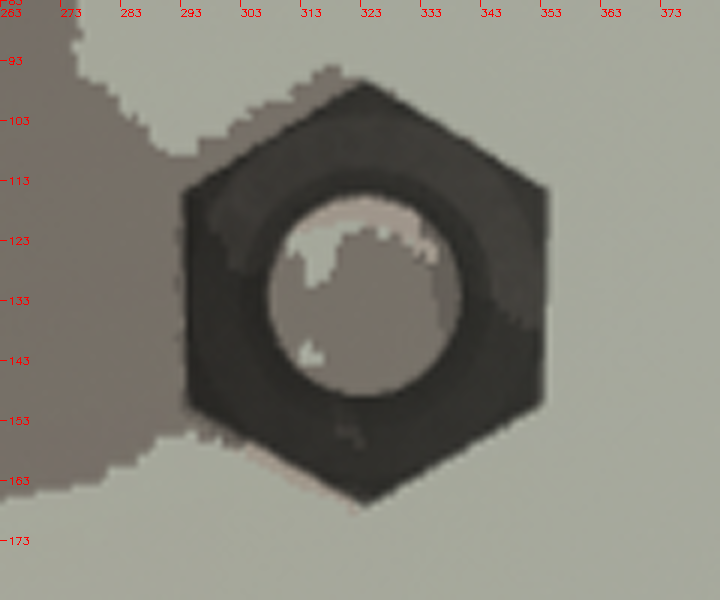

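Request:
arm_command(increments=[[0.025,0.002,0,0],[0.05,0.004,0.02,0],[0.055,0.005,0.06,0],[0.055,0.005,0.1,0],[0.055,0.005,0.135,0],[0.055,0.005,0.16,0],[0.055,0.005,0.175,0],[0.055,0.005,0.181,0],[0.055,0.005,0.181,0],[0.055,0.005,0.181,0]], grip=100)

```text
clock: 22.7
tool_pos: [0.5299, -0.3177, 0.0047]
orientation: [-3.12, 0.331, -0.04]
force: [0.4, -0.1, 0.3]
grip_width: 0.998
```

Request:
arm_command(increments=[[0,0,0,0],[0,0,0,0],[0,0,0,0],[0,0,0,0],[0,0,0,0],[0,0,0,0],[0,0,0,0],[0,0,0,0],[0,0,0,0],[0,0,0,0]], grip=0)

```text
clock: 23.7
tool_pos: [0.5312, -0.3184, 0.0067]
orientation: [-3.121, 0.331, -0.045]
force: [-1.2, 0.4, 6.3]
grip_width: 0.68
```

Run:
```python
from h import *
from rig import *
f,s=shot("w11")
s=read_state();print(s["tool_pos"],s["force"],R.from_rotvec(s["orientation"]).as_matrix()[:,2].round(4))
```

```text
t 23.7 tcp [ 0.5312 -0.3184  0.0067] ori [-3.1211  0.3309 -0.0451] w 0.68 yaw -12.11
[ 0.53119185 -0.31840924  0.00671622] [-1.369004    1.51584682  6.54122112] [ 2.880e-02 -3.000e-04 -9.996e-01]
```

View pics/w11.png

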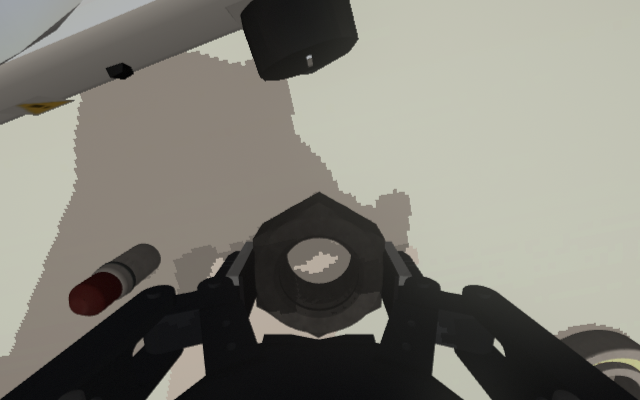

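Request:
arm_command(increments=[[0,0,-0.03,0],[0,0,-0.07,0],[0,0,-0.11,0],[0,-0.02,-0.13,0],[0,-0.05,-0.13,0],[0,-0.09,-0.13,0],[0,-0.13,-0.13,0],[0,-0.15,-0.13,0],[0,-0.15,-0.13,0],[0,-0.15,-0.13,0]], grip=0)

```text
clock: 24.75
tool_pos: [0.5582, -0.1714, 0.137]
orientation: [-3.122, 0.329, -0.043]
force: [-0.2, -0.4, -5.4]
grip_width: 0.681
```

Run:
```python
from h import *
from rig import *
f,s=shot("w12")
print(s["grip_width"],s["tool_pos"],s["force"],R.from_rotvec(s["orientation"]).as_matrix()[:,2].round(4))
topcrop(f["color"],240,170,160,180,3,"g2")
s=read_state();print(inc(s,(.518,-.029,.13),-11.6))
```

```text
t 24.75 tcp [ 0.5582 -0.1714  0.137 ] ori [-3.1218  0.329  -0.0428] w 0.681 yaw -12.04
0.6805966291800852 [ 0.55815653 -0.17144797  0.13703183] [-0.22188142 -0.40195372 -5.35667257] [ 2.740e-02 -7.000e-04 -9.996e-01]
(array([ -69.5, -132.1,    5.8]), np.float64(-0.56))
```

View pics/g2.png

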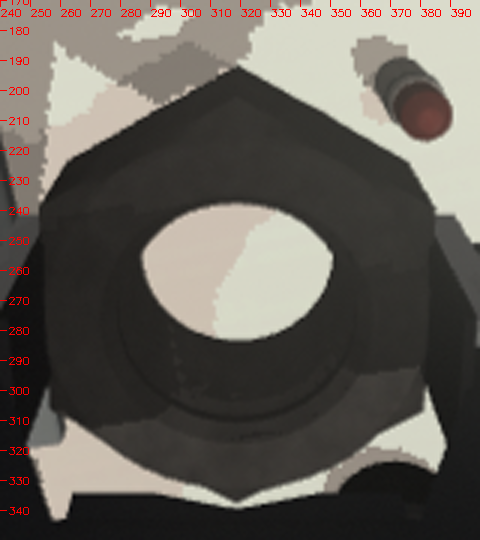

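Run:
```python
from h import *
f,s=load("w12")
T=f["tool_from_camera"]
def tp(uv,z):
    d=T[:3,:3]@np.array([(uv[0]-f["cx"])/f["fx"],(uv[1]-f["cy"])/f["fy"],1]);o=T[:3,3];return o+d*(z-o[2])/d[2]
for z in(-.023,.007):
  for uv in[(319.7,237.3),(319.7,309.3),(319.7,273),(319,192.7),(319,337.7),(280,255),(359,255)]: print(z,uv,tp(uv,z).round(4))
```

```text
-0.023 (319.7, 237.3) [ 0.0178  0.0004 -0.023 ]
-0.023 (319.7, 309.3) [-0.0187  0.0004 -0.023 ]
-0.023 (319.7, 273) [ 0.0004  0.0004 -0.023 ]
-0.023 (319, 192.7) [ 0.0378  0.0001 -0.023 ]
-0.023 (319, 337.7) [-0.0347  0.0001 -0.023 ]
-0.023 (280, 255) [ 0.0093 -0.0173 -0.023 ]
-0.023 (359, 255) [ 0.0093  0.0179 -0.023 ]
0.007 (319.7, 237.3) [0.0053 0.0005 0.007 ]
0.007 (319.7, 309.3) [-0.0403  0.0006  0.007 ]
0.007 (319.7, 273) [-0.0164  0.0006  0.007 ]
0.007 (319, 192.7) [0.0304 0.0001 0.007 ]
0.007 (319, 337.7) [-0.0603  0.0002  0.007 ]
0.007 (280, 255) [-0.0053 -0.0216  0.007 ]
0.007 (359, 255) [-0.0053  0.0224  0.007 ]
```

Run:
```python
from h import *
from rig import *
s=read_state();print(s["tool_pos"],inc(s,(.5175,-.029,.13),-11.6),inc(s,(.5175,-.029,.054),-11.6))
```

```text
[ 0.55796685 -0.1727672   0.13710168] (array([ -70. , -132. ,    5.8]), np.float64(-0.56)) (array([ -72.1, -131.6,   81.8]), np.float64(-0.56))
```

Request:
arm_command(increments=[[-0.02,-0.03,0,0],[-0.045,-0.07,0,0],[-0.06,-0.105,0.005,0],[-0.07,-0.132,0.005,0],[-0.07,-0.132,0.01,0],[-0.071,-0.132,0.03,0],[-0.072,-0.132,0.05,0],[-0.072,-0.132,0.062,0],[-0.072,-0.132,0.062,0],[-0.072,-0.132,0.062,0]], grip=0)

```text
clock: 25.8
tool_pos: [0.5175, -0.0296, 0.074]
orientation: [-3.122, 0.335, -0.044]
force: [0.5, 0.8, -4.4]
grip_width: 0.684
```

Run:
```python
from h import *
from rig import *
f,s=shot("w13")
s=read_state();print(s["tool_pos"],s["force"],inc(s,(.5175,-.029,.054),-11.6),R.from_rotvec(s["orientation"]).as_matrix()[:,2].round(4))
```

```text
t 25.8 tcp [ 0.5175 -0.0296  0.074 ] ori [-3.1219  0.3348 -0.0436] w 0.684 yaw -12.25
[ 0.51800898 -0.02933709  0.07449822] [ 0.69383833 -0.20409807 -4.67324258] (array([-1.2, -0.1, 20.5]), np.float64(-0.62)) [ 0.029  -0.0015 -0.9996]
```

View pics/w13.png

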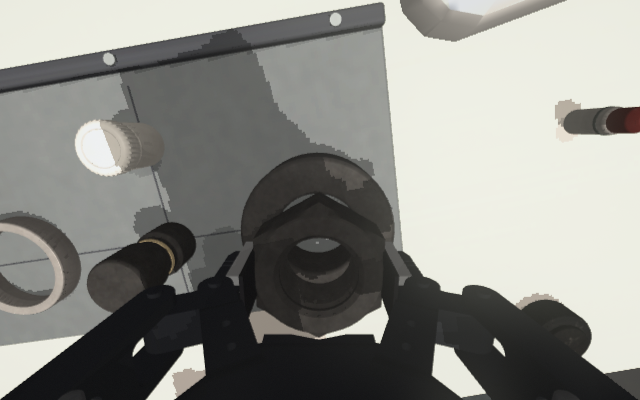

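Request:
arm_command(increments=[[-0.001,0,0.006,0],[-0.001,0,0.012,0],[-0.001,0,0.017,0],[-0.001,0,0.02,0],[-0.001,0,0.021,0],[-0.001,0,0.021,0],[-0.001,0,0.021,0],[-0.001,0,0.021,0],[-0.001,0,0.021,0],[-0.001,0,0.021,0]], grip=0)

```text
clock: 26.85
tool_pos: [0.5177, -0.0292, 0.0536]
orientation: [-3.122, 0.334, -0.046]
force: [0.5, 0.1, -4.4]
grip_width: 0.681
```

Request:
arm_command(increments=[[0,0,0.001,0],[0,0,0.002,0],[0,0,0.002,0],[0,0,0.002,0],[0,0,0.002,0],[0,0,0.002,0],[0,0,0.002,0],[0,0,0.002,0],[0,0,0.002,0],[0,0,0.002,0]], grip=0)

```text
clock: 27.85
tool_pos: [0.518, -0.0292, 0.0525]
orientation: [-3.122, 0.334, -0.047]
force: [-2.4, 0.0, 5.2]
grip_width: 0.683
```

Contact made (force flipped from -4.4 to +5.2 N). Releasing and retreating.

Request:
arm_command(increments=[[0,0,0,0],[0,0,0,0],[0,0,0,0],[0,0,0,0],[0,0,0,0],[0,0,-0.02,0],[0,0,-0.05,0],[0,0,-0.08,0],[0,0,-0.11,0],[0,0,-0.11,0]], grip=100)

```text
clock: 28.85
tool_pos: [0.5179, -0.029, 0.1667]
orientation: [-3.121, 0.335, -0.06]
force: [1.6, 0.2, 1.3]
grip_width: 1.002
```

Run:
```python
from h import *
from rig import *
f,s=shot("w14")
s=read_state();print(s["tool_pos"],s["force"],inc(s,(.3846,-.1935,.16),0),R.from_rotvec(s["orientation"]).as_matrix()[:,2].round(4))
```

```text
t 28.85 tcp [ 0.5179 -0.029   0.1667] ori [-3.1208  0.3346 -0.0605] w 1.002 yaw -12.25
[ 0.51637926 -0.02901319  0.16453228] [-0.34682322  1.55843847 -0.39344031] (array([-94. , 188.7,   0.3]), np.float64(-12.24)) [ 0.0345 -0.0018 -0.9994]
```

View pics/w14.png

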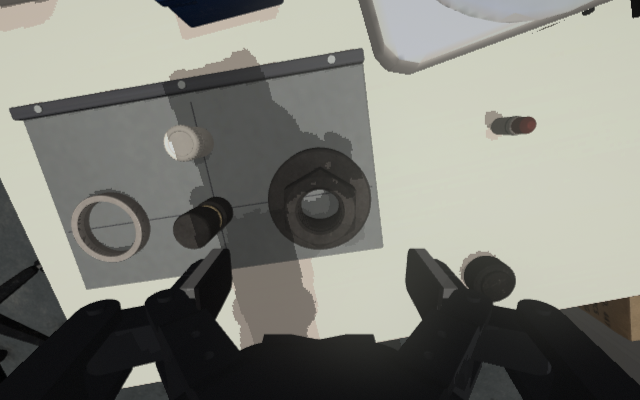

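Run:
```python
from h import *
a=cv2.imread("pics/w14.png");topcrop(a,260,140,120,115,5,"h1")
f,s=load("w14")
for z,r,c in((.046,.0485,(0,255,255)),):
    pass
b=cv2.resize(a[140:255,260:380],None,fx=5,fy=5,interpolation=cv2.INTER_CUBIC)
cv2.imwrite("pics/h1b.png",cv2.convertScaleAbs(b,alpha=2.2))
```

```text
(no output)
```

View pics/h1b.png

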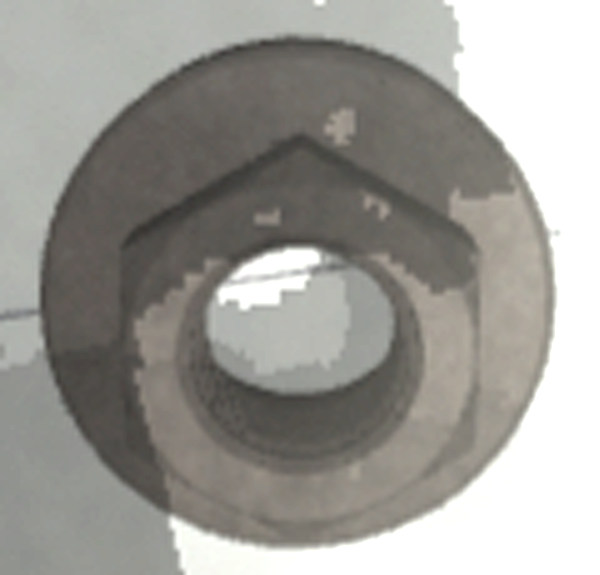

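Run:
```python
from h import *
f,s=load("w14")
b=ray(f,(319.3,198.5),.046,s);p=ray(f,(320.4,167),.046,s);q=ray(f,(320.4,247),.076,s);h=ray(f,(320.3,212),.076,s)
print("bush",b.round(4),"v+",p.round(4),"v-",q.round(4),"mid",((p+q)/2).round(4),np.hypot(*(p-q)[:2]),"hole",h.round(4))
```

```text
bush [ 0.5194 -0.0292  0.046 ] v+ [ 0.5478 -0.0363  0.046 ] v- [ 0.4842 -0.0226  0.076 ] mid [ 0.516  -0.0295  0.061 ] 0.06503434770252389 hole [ 0.5146 -0.0291  0.076 ]
```

Run:
```python
from h import *
from rig import *
s=read_state();print(inc(s,(.36,-.19,.165)),inc(s,(.3848,-.1935,.005)))
```

```text
(array([-118.6,  190.5,   -5.6]), 0) (array([-99.1, 189.5, 155.2]), 0)
```

Request:
arm_command(increments=[[-0.02,0.03,0,0],[-0.045,0.07,0,0],[-0.07,0.11,0,0],[-0.095,0.15,-0.003,0],[-0.115,0.18,-0.005,0],[-0.119,0.19,-0.005,0],[-0.119,0.19,-0.005,0],[-0.119,0.19,-0.005,0],[-0.119,0.19,-0.005,0],[-0.119,0.19,-0.005,0]], grip=100)

```text
clock: 29.9
tool_pos: [0.3607, -0.1884, 0.1643]
orientation: [-3.122, 0.33, -0.054]
force: [0.3, 0.2, 0.5]
grip_width: 1.001
```

Run:
```python
from h import *
from rig import *
f,s=shot("w15")
c=proj(f,(.3846,-.1935,.025),s);print(c)
topcrop(f["color"],int(c[0])-50,int(c[1])-50,100,100,6,"h2")
s=read_state();print(s["tool_pos"],R.from_rotvec(s["orientation"]).as_matrix()[:,2].round(4))
```

```text
t 29.9 tcp [ 0.3607 -0.1884  0.1643] ori [-3.1216  0.3301 -0.054 ] w 1.001 yaw -12.08
[319.3978435  170.64356037]
[ 0.36052019 -0.18859771  0.1642928 ] [ 0.0344 -0.0015 -0.9994]
```

View pics/h2.png

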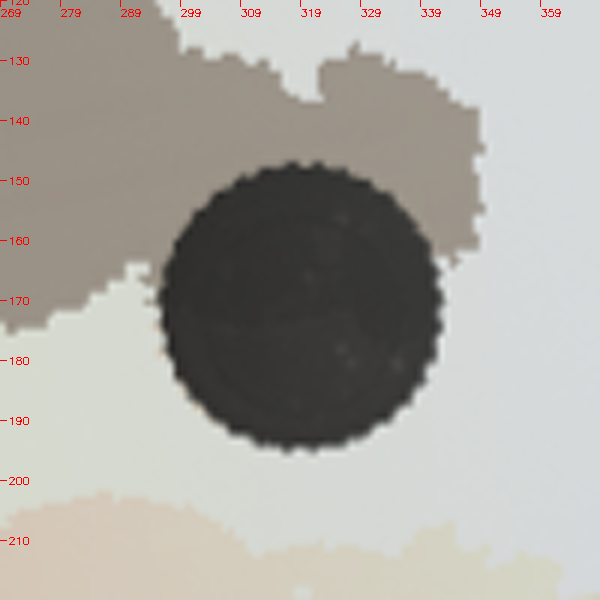

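Run:
```python
from h import *
from rig import *
f,s=load("w15");print(ray(f,(319.3,171.2),.02,s))
s=read_state();print(inc(s,(.3846,-.1935,.16)),inc(s,(.3846,-.1935,.003)))
```

```text
[ 0.38342988 -0.19313902  0.02      ]
(array([24.4, -0.2,  5.1]), 0) (array([ 19.1,   0.7, 162. ]), 0)
```

Request:
arm_command(increments=[[0.024,0,0.005,0],[0.023,0,0.045,0],[0.021,0,0.085,0],[0.02,0,0.12,0],[0.019,0,0.145,0],[0.019,0,0.158,0],[0.019,0,0.162,0],[0.019,0,0.162,0],[0.019,0,0.162,0],[0.019,0,0.162,0]], grip=100)

```text
clock: 30.95
tool_pos: [0.3856, -0.1931, 0.0039]
orientation: [-3.122, 0.331, -0.057]
force: [-0.3, -0.1, 0.4]
grip_width: 1.0
```

Request:
arm_command(increments=[[0,0,0,0],[0,0,0,0],[0,0,0,0],[0,0,0,0],[0,0,0,0],[0,0,0,0],[0,0,0,0],[0,0,0,0],[0,0,0,0],[0,0,0,0]], grip=0)

```text
clock: 31.95
tool_pos: [0.3859, -0.1933, 0.0048]
orientation: [-3.122, 0.331, -0.058]
force: [-1.6, -0.2, 8.9]
grip_width: 0.529
```

Run:
```python
from h import *
from rig import *
f,s=shot("w16")
s=read_state();print(s["tool_pos"],s["force"],R.from_rotvec(s["orientation"]).as_matrix()[:,2].round(4))
print(inc(s,(.516,-.0293,.16)))
```

```text
t 31.95 tcp [ 0.3859 -0.1933  0.0048] ori [-3.1222  0.3309 -0.0582] w 0.529 yaw -12.11
[ 0.38589705 -0.19331487  0.00474127] [-1.79638249  0.54331709  8.73886695] [ 0.037  -0.0026 -0.9993]
(array([  98.4, -188.4, -150.8]), 0)
```

View pics/w16.png

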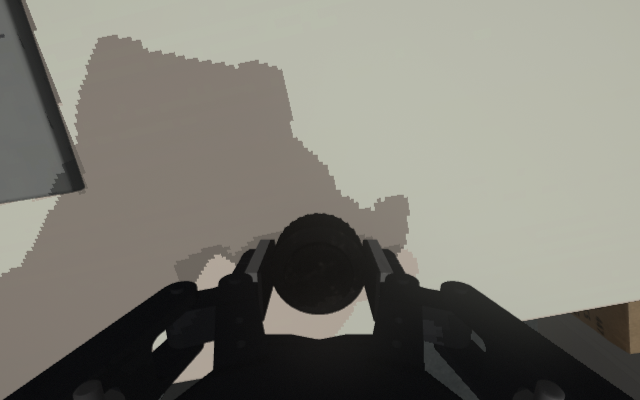

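Request:
arm_command(increments=[[0,0,-0.03,0],[0,0,-0.07,0],[0,0,-0.11,0],[0.01,-0.02,-0.145,0],[0.03,-0.055,-0.15,0],[0.05,-0.095,-0.15,0],[0.07,-0.135,-0.15,0],[0.08,-0.155,-0.15,0],[0.08,-0.155,-0.15,0],[0.08,-0.155,-0.15,0]], grip=0)

```text
clock: 33.0
tool_pos: [0.4905, -0.0582, 0.158]
orientation: [-3.123, 0.33, -0.056]
force: [0.4, -0.6, -1.0]
grip_width: 0.526
```

Run:
```python
from h import *
from rig import *
f,s=shot("w17")
s=read_state();print(s["tool_pos"],s["force"],R.from_rotvec(s["orientation"]).as_matrix()[:,2].round(4))
print(inc(s,(.517,-.0293,.145)),inc(s,(.517,-.0293,.1)))
```

```text
t 33.0 tcp [ 0.4905 -0.0582  0.158 ] ori [-3.1229  0.3296 -0.0562] w 0.526 yaw -12.06
[ 0.49000934 -0.05903168  0.15798062] [ 0.73884744 -0.74297983 -0.74330383] [ 0.0354 -0.0032 -0.9994]
(array([ 19.7, -34.7,  13.8]), 0) (array([ 18.1, -34.5,  58.8]), 0)
```

View pics/w17.png

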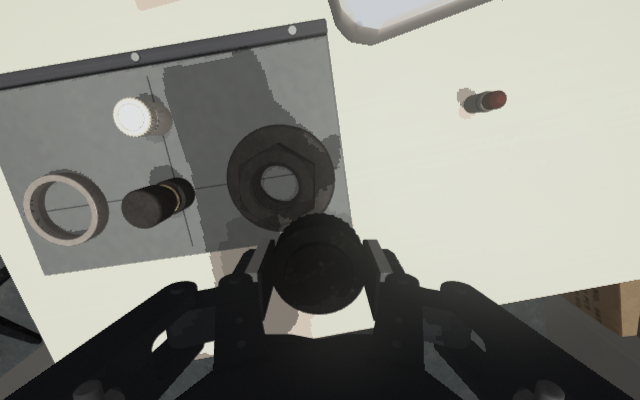

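Run:
```python
from h import *
a=cv2.imread("pics/w17.png")
b=cv2.convertScaleAbs(a,alpha=2.2);topcrop(b,220,115,125,115,5,"h3")
```

```text
(no output)
```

View pics/h3.png

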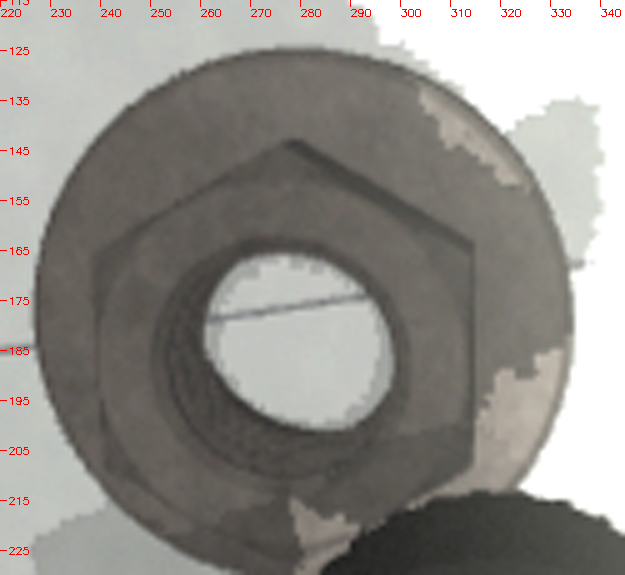

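Run:
```python
from h import *
f,s=load("w17")
print(ray(f,(276.2,187.4),.076,s),ray(f,(280.9,179),.046,s))
```

```text
[ 0.51606003 -0.02912603  0.076     ] [ 0.51788265 -0.0293952   0.046     ]
```

Request:
arm_command(increments=[[0.01,-0.018,0,0],[0.02,-0.034,0,0],[0.02,-0.035,0.01,0],[0.019,-0.035,0.03,0],[0.018,-0.035,0.05,0],[0.018,-0.034,0.064,0],[0.0175,-0.034,0.072,0],[0.0175,-0.034,0.075,0],[0.0175,-0.034,0.075,0],[0.0175,-0.034,0.075,0]], grip=0)

```text
clock: 34.05
tool_pos: [0.5173, -0.03, 0.0844]
orientation: [-3.123, 0.333, -0.058]
force: [0.3, 0.6, -0.5]
grip_width: 0.526
```

Run:
```python
from h import *
from rig import *
s=read_state();print(s["tool_pos"],s["force"],R.from_rotvec(s["orientation"]).as_matrix()[:,2].round(4))
print(inc(s,(.517,-.0292,.081)))
```

```text
[ 0.51731999 -0.03001032  0.08438983] [ 0.27455879  0.56820885 -0.47253795] [ 0.0366 -0.0034 -0.9993]
(array([-0.6, -0.7,  3.4]), 0)
```

Request:
arm_command(increments=[[-0.0005,-0.001,0.002,0],[-0.0005,-0.001,0.004,0],[-0.0005,-0.001,0.004,0],[-0.0005,-0.001,0.004,0],[-0.0005,-0.001,0.004,0],[-0.0005,-0.001,0.004,0],[-0.0005,-0.001,0.004,0],[-0.0005,-0.001,0.004,0],[-0.0005,-0.001,0.004,0],[-0.0005,-0.001,0.004,0]], grip=0)

```text
clock: 35.05
tool_pos: [0.5177, -0.0288, 0.0807]
orientation: [-3.122, 0.333, -0.059]
force: [0.9, 0.9, 2.3]
grip_width: 0.525
```

Request:
arm_command(increments=[[0,0,0,0],[0,0,0,0],[0,0,0,0],[0,0,0,0],[0,0,0,0],[0,0,-0.02,0],[0,0,-0.05,0],[0,0,-0.08,0],[0,0,-0.09,0],[0,0,-0.09,0]], grip=85)

```text
clock: 36.05
tool_pos: [0.5153, -0.0285, 0.172]
orientation: [-3.122, 0.333, -0.064]
force: [-0.0, 0.2, -0.5]
grip_width: 0.855
```

Run:
```python
from h import *
from rig import *
f,s=shot("w18")
s=read_state();print(s["tool_pos"],s["force"],R.from_rotvec(s["orientation"]).as_matrix()[:,2].round(4))
print(inc(s,(.5,-.225,.175),-3))
```

```text
t 36.05 tcp [ 0.5153 -0.0285  0.172 ] ori [-3.1222  0.3331 -0.0645] w 0.855 yaw -12.18
[ 0.51419205 -0.02858049  0.17045385] [-0.26928069  0.64409709 -0.50700614] [ 0.0379 -0.0033 -0.9993]
(array([ 27.7, 195. ,  -4.4]), np.float64(-9.18))
```

View pics/w18.png

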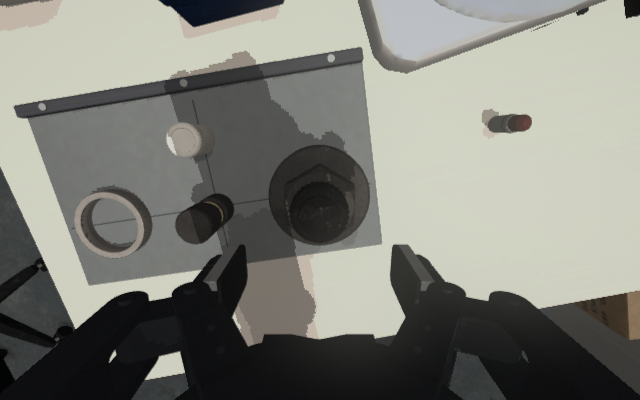

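Request:
arm_command(increments=[[0.005,0.03,0,0],[0.01,0.07,0,0],[0.018,0.11,0,0],[0.025,0.15,0,0],[0.035,0.18,0,0],[0.042,0.192,0,0],[0.042,0.192,0,0],[0.042,0.192,0,0],[0.042,0.192,0,0],[0.042,0.192,0,0]], grip=50)

```text
clock: 37.1
tool_pos: [0.515, -0.2231, 0.171]
orientation: [-3.122, 0.328, -0.059]
force: [-0.2, 0.1, -0.3]
grip_width: 0.503
```

Run:
```python
from h import *
from rig import *
f,s=shot("w19")
c=proj(f,(.5432,-.225,.048),s);print(c)
topcrop(f["color"],int(c[0])-50,int(c[1])-50,100,100,6,"h4")
topcrop(cv2.convertScaleAbs(cv2.imread("pics/w18.png"),alpha=2.2),260,135,125,120,5,"h5")
s=read_state();print(s["tool_pos"],R.from_rotvec(s["orientation"]).as_matrix()[:,2].round(4))
```

```text
t 37.1 tcp [ 0.515  -0.2231  0.171 ] ori [-3.1223  0.3283 -0.0592] w 0.503 yaw -12.01
[314.98064184 169.55537162]
[ 0.51493516 -0.22351866  0.17112998] [ 0.0378 -0.0027 -0.9993]
```

View pics/h4.png

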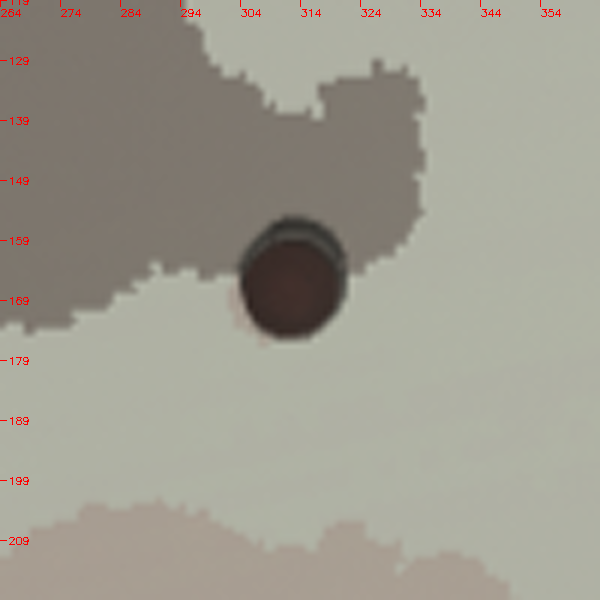

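View pics/h5.png

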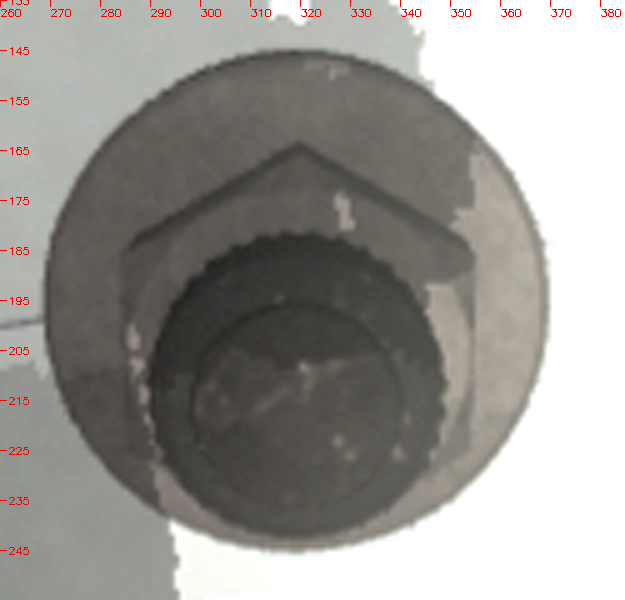

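Run:
```python
from h import *
from rig import *
f,s=load("w18");print("knob",ray(f,(319.4,216.2),.104,s))
f,s=load("w19");v=ray(f,(312.5,167),.048,s);print("vial",v)
s=read_state();print(inc(s,(v[0]-.0005,v[1],.1)),inc(s,(v[0]-.0005,v[1],.022)))
```

```text
knob [ 0.51523914 -0.02872754  0.104     ]
vial [ 0.54595256 -0.22327703  0.048     ]
(array([27.1, -6.2, 72.2]), 0) (array([ 24.2,  -5.8, 150.2]), 0)
```

Request:
arm_command(increments=[[0.015,-0.004,0.02,0],[0.028,-0.006,0.045,0],[0.027,-0.006,0.07,0],[0.026,-0.006,0.095,0],[0.025,-0.006,0.12,0],[0.024,-0.006,0.14,0],[0.024,-0.006,0.149,0],[0.024,-0.006,0.15,0],[0.024,-0.006,0.15,0],[0.024,-0.006,0.15,0]], grip=50)

```text
clock: 38.15
tool_pos: [0.5464, -0.2233, 0.0235]
orientation: [-3.123, 0.329, -0.063]
force: [-0.4, -0.8, -0.0]
grip_width: 0.501
```

Request:
arm_command(increments=[[0,0,0,0],[0,0,0,0],[0,0,0,0],[0,0,0,0],[0,0,0,0],[0,0,0,0],[0,0,0,0],[0,0,0,0],[0,0,0,0],[0,0,0,0]], grip=0)

```text
clock: 39.15
tool_pos: [0.5474, -0.2235, 0.0247]
orientation: [-3.123, 0.329, -0.066]
force: [-0.1, 1.0, 6.3]
grip_width: 0.162
```

Run:
```python
from h import *
from rig import *
f,s=shot("w20")
s=read_state();print(s["tool_pos"],s["force"],R.from_rotvec(s["orientation"]).as_matrix()[:,2].round(4))
```

```text
t 39.15 tcp [ 0.5474 -0.2235  0.0247] ori [-3.1232  0.329  -0.0665] w 0.162 yaw -12.03
[ 0.54740882 -0.22347684  0.02469358] [0.175159   0.76061139 6.16259895] [ 0.0422 -0.004  -0.9991]
```

View pics/w20.png

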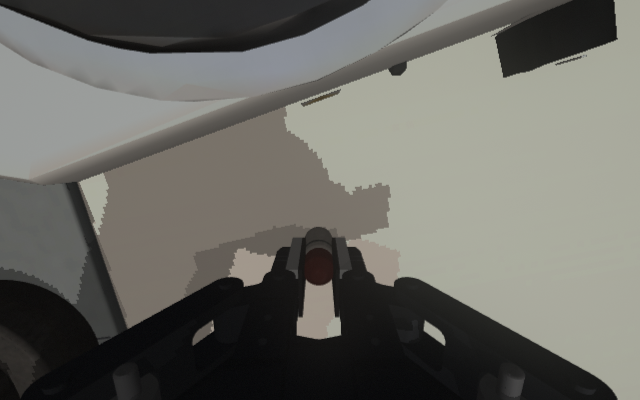

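Request:
arm_command(increments=[[0,0,-0.03,0],[0,0,-0.07,0],[0,0,-0.11,0],[0,0,-0.14,0],[0,-0.02,-0.145,0],[0,-0.06,-0.145,0],[0,-0.1,-0.145,0],[0,-0.14,-0.145,0],[0,-0.16,-0.145,0],[0,-0.16,-0.145,0]], grip=0)

```text
clock: 40.2
tool_pos: [0.5751, -0.0616, 0.1703]
orientation: [-3.122, 0.318, -0.067]
force: [-0.0, 0.4, -1.0]
grip_width: 0.158
```

Run:
```python
from h import *
from rig import *
s=read_state();print(s["tool_pos"],s["grip_width"],R.from_rotvec(s["orientation"]).as_matrix()[:,2].round(4))
print(inc(s,(.531,.190,.165)))
```

```text
[ 0.5751103  -0.06158161  0.17028742] 0.15816312428842114 [ 0.0424 -0.0016 -0.9991]
(array([ -94.1, -237.5,    3. ]), 0)
```

Request:
arm_command(increments=[[-0.012,-0.03,0,0],[-0.028,-0.07,0,0],[-0.044,-0.11,0,0],[-0.06,-0.15,0,0],[-0.076,-0.19,0,0],[-0.088,-0.22,0,0],[-0.094,-0.236,0,0],[-0.094,-0.237,0,0],[-0.094,-0.237,0,0],[-0.094,-0.237,0,0]], grip=0)

```text
clock: 41.2
tool_pos: [0.5315, 0.1867, 0.1678]
orientation: [-3.123, 0.324, -0.067]
force: [-0.1, -1.1, 0.6]
grip_width: 0.157
```

Run:
```python
from h import *
from rig import *
shot("w21")
s=read_state();print(s["tool_pos"],s["grip_width"],R.from_rotvec(s["orientation"]).as_matrix()[:,2].round(4))
print(inc(s,(.531,.190,.038)))
```

```text
t 41.2 tcp [0.5315 0.1867 0.1678] ori [-3.123   0.3235 -0.0666] w 0.157 yaw -11.84
[0.53145747 0.18687545 0.16784211] 0.15835429290650138 [ 0.0423 -0.003  -0.9991]
(array([ -6.5,  -2.2, 129.7]), 0)
```

View pics/w21.png

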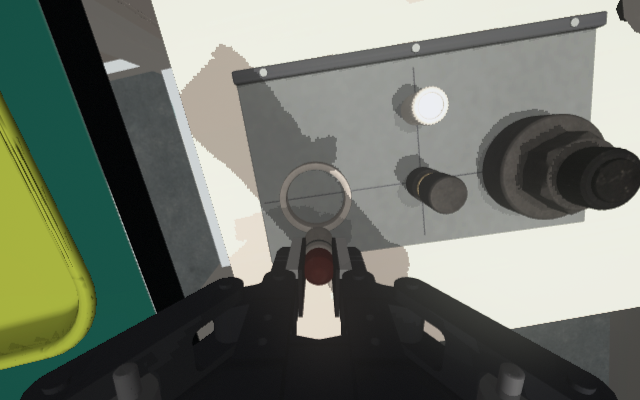

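Run:
```python
from h import *
f,s=load("w21");print(ray(f,(315.7,197.5),.029,s))
```

```text
[0.53122118 0.19049167 0.029     ]
```

Request:
arm_command(increments=[[-0.002,-0.001,0.02,0],[-0.003,-0.002,0.045,0],[-0.004,-0.002,0.07,0],[-0.005,-0.002,0.09,0],[-0.005,-0.002,0.1,0],[-0.005,-0.002,0.1,0],[-0.005,-0.002,0.1,0],[-0.005,-0.002,0.1,0],[-0.005,-0.002,0.1,0],[-0.005,-0.002,0.1,0]], grip=0)

```text
clock: 42.25
tool_pos: [0.5317, 0.1897, 0.0685]
orientation: [-3.122, 0.324, -0.069]
force: [-1.0, -0.0, -0.1]
grip_width: 0.156
```

Run:
```python
from h import *
from rig import *
shot("w22")
s=read_state();print(s["tool_pos"],s["grip_width"],R.from_rotvec(s["orientation"]).as_matrix()[:,2].round(4))
print(inc(s,(.531,.190,.038)))
```

```text
t 42.25 tcp [0.5317 0.1897 0.0685] ori [-3.1222  0.3235 -0.0685] w 0.156 yaw -11.84
[0.5315739  0.18973837 0.06836748] 0.1584274350577037 [ 0.0434 -0.0027 -0.9991]
(array([-1.9,  0.1, 30.3]), 0)
```

View pics/w22.png

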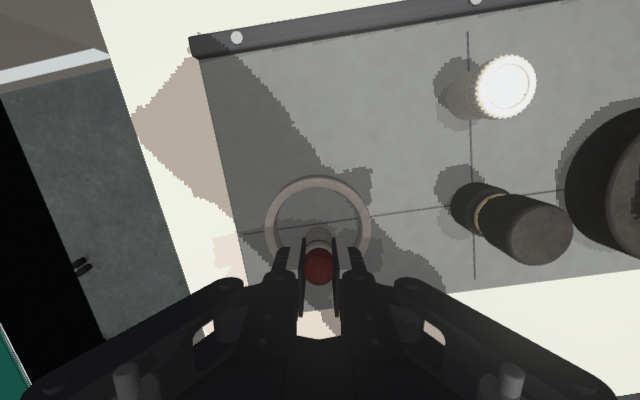

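Request:
arm_command(increments=[[-0.001,0,0.01,0],[-0.002,0,0.02,0],[-0.002,0,0.027,0],[-0.002,0,0.03,0],[-0.002,0,0.031,0],[-0.002,0,0.031,0],[-0.002,0,0.031,0],[-0.002,0,0.031,0],[-0.002,0,0.031,0],[-0.002,0,0.031,0]], grip=0)

```text
clock: 43.3
tool_pos: [0.5311, 0.1901, 0.0374]
orientation: [-3.122, 0.324, -0.069]
force: [-0.4, -0.2, 0.0]
grip_width: 0.156
```

Request:
arm_command(increments=[[0,0,0.001,0],[0,0,0.001,0],[0,0,0.001,0],[0,0,0.001,0],[0,0,0.001,0],[0,0,0.001,0],[0,0,0.001,0],[0,0,0.001,0],[0,0,0.001,0],[0,0,0.001,0]], grip=0)

```text
clock: 44.3
tool_pos: [0.5313, 0.1901, 0.0367]
orientation: [-3.122, 0.323, -0.069]
force: [-1.2, -0.5, 5.1]
grip_width: 0.161
```

Request:
arm_command(increments=[[0,0,0,0],[0,0,0,0],[0,0,0,0],[0,0,0,0],[0,0,0,0],[0,0,-0.01,0],[0,0,-0.04,0],[0,0,-0.08,0],[0,0,-0.12,0],[0,0,-0.13,0]], grip=45)

```text
clock: 45.3
tool_pos: [0.5284, 0.1919, 0.1723]
orientation: [-3.117, 0.323, -0.082]
force: [0.5, 0.4, 1.1]
grip_width: 0.452
```

Request:
arm_command(increments=[[-0.02,0.02,-0.01,0],[-0.03,0.05,-0.03,0],[-0.03,0.08,-0.04,0],[-0.03,0.08,-0.04,0],[-0.03,0.08,-0.04,0],[-0.03,0.08,-0.04,0],[-0.03,0.08,-0.04,0],[-0.03,0.08,-0.04,0],[-0.03,0.08,-0.04,0],[-0.03,0.08,-0.04,0]], grip=45)

```text
clock: 46.3
tool_pos: [0.4805, 0.12, 0.2095]
orientation: [-3.117, 0.322, -0.082]
force: [-0.3, 0.1, 0.4]
grip_width: 0.45
```

Run:
```python
from h import *
from rig import *
shot("w23");shot("t23","top");shot("s23","scene")
topcrop(cv2.imread("pics/t23.png"),188,170,125,80,6,"t23c")
topcrop(cv2.imread("pics/s23.png"),200,150,130,80,6,"s23c")
```

```text
t 46.3 tcp [0.4805 0.12   0.2095] ori [-3.1173  0.3222 -0.0817] w 0.45 yaw -11.82
t 46.35 tcp [0.4805 0.12   0.2096] ori [-3.1173  0.3225 -0.082 ] w 0.452 yaw -11.83
t 46.4 tcp [0.4805 0.1199 0.2097] ori [-3.1172  0.3226 -0.0821] w 0.45 yaw -11.84
```

View pics/w23.png

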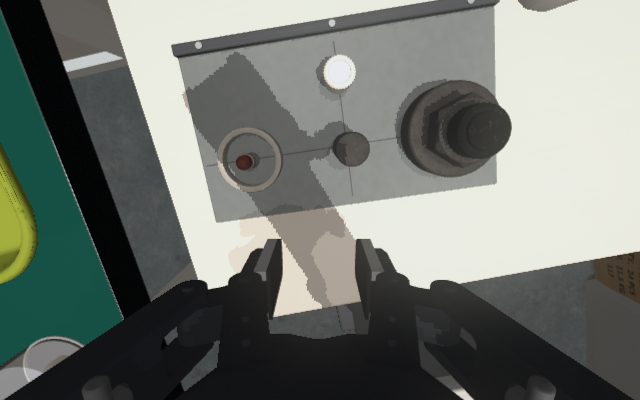

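View pics/t23c.png

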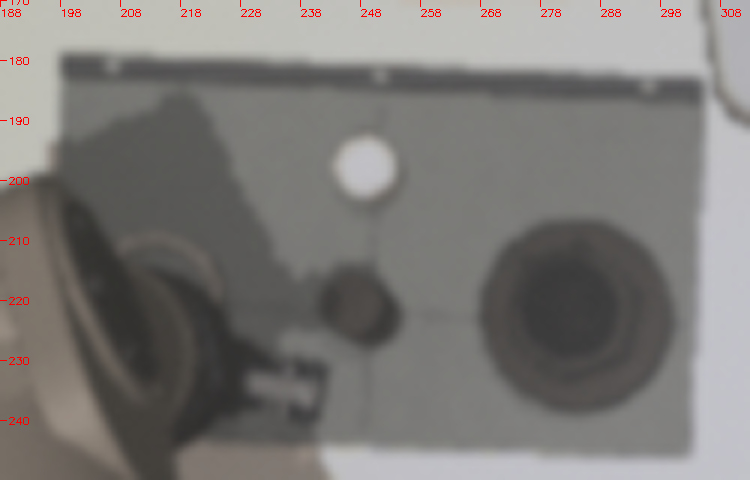

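View pics/s23c.png

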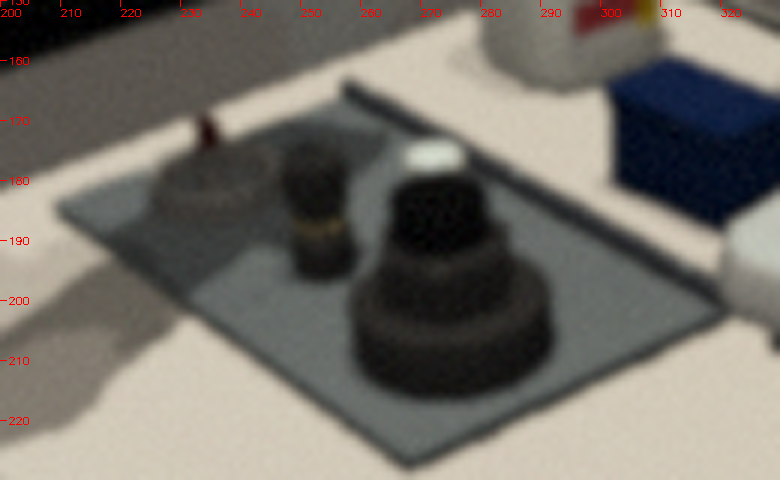

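Run:
```python
from h import *
topcrop(cv2.imread("pics/w23.png"),210,40,180,155,4,"i1")
```

```text
(no output)
```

View pics/i1.png

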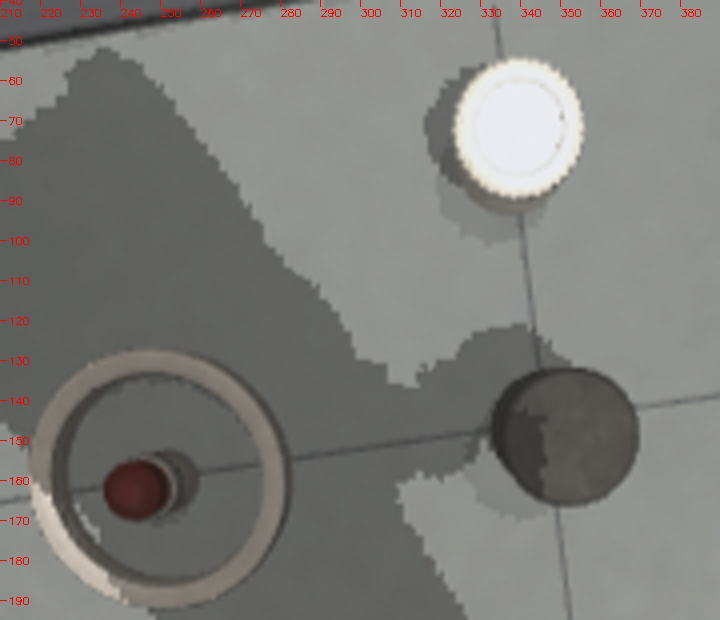

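Run:
```python
from h import *
f,s=load("w23")
P={n:ray(f,uv,z,s)[:2].round(4) for n,uv,z in [("gauge",(352.5,149),.078),("pot",(339.5,72),.054),("vial",(244.2,162.5),.06),("ring",(250,159.3),.029),("cross",(347.3,145),.012),("bush",(452.5,127.5),.046),("knob",(490,126),.104)]}
print(P)
d=P["pot"]-P["gauge"];print(np.hypot(*d)); x=np.array([.998,-.0575]);y=np.array([.0575,.998])
print("pot board",(P["pot"]-P["cross"])@x,(P["pot"]-P["cross"])@y)
for n in("t23",):
    f0,_=load(n)
    for m,uv,z in[("ball",(423.7,253.3),.017)]: print(ray(f0,uv,z))
topcrop(cv2.imread("pics/t23.png"),240,140,50,35,8,"t23d");topcrop(cv2.imread("pics/t23.png"),400,235,60,40,8,"t23e")
a=cv2.imread("pics/top0.png").astype(int);b=cv2.imread("pics/t23.png").astype(int)
for n,(x0,y0,x1,y1) in {"case":(250,140,290,170),"ball":(408,238,440,268)}.items(): print(n,abs(a-b)[y0:y1,x0:x1].mean())
```

```text
{'gauge': array([0.5212, 0.081 ]), 'pot': array([0.5935, 0.078 ]), 'vial': array([0.5291, 0.188 ]), 'ring': array([0.5301, 0.1894]), 'cross': array([0.5227, 0.08  ]), 'bush': array([ 0.5197, -0.0251]), 'knob': array([ 0.5182, -0.0306])}
0.07236221389648057
pot board 0.07077339999999997 0.0020749999999999974
[ 0.41286946 -0.4596468   0.017     ]
case 0.4905555555555556
ball 32.126041666666666
```

View pics/t23e.png

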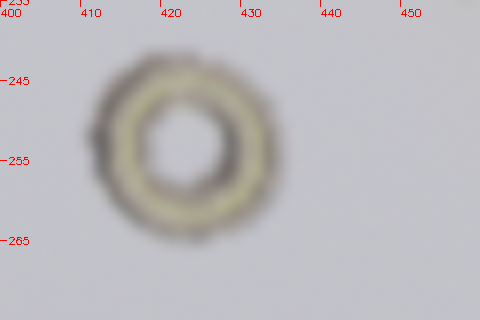

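Every part is within tolerance, and the bearing (423,253) and case have not moved. Handing in.

```bash
python3 -c "
from rig import *
print(hand_in())"
```

```text
the job is handed in; nothing more can be done
None
```

All five parts are laid out on the board, everything is released, and the job was handed in at about 46 s of the 112 s allowed. The hand-in reports no verdict, so the figures below come from my own camera measurements.

| Part | Measured position | Tolerance |
|---|---|---|
| Nut on bushing | about 2 mm off centre | 10 mm |
| Knob on nut | about 1 mm off centre | 10 mm |
| Vial in ring | about 2 mm off centre | 15 mm |
| Gauge at crossing | about 2 mm off | 15 mm |
| Pot behind gauge | 72 mm centre to centre, about 2 mm off the cross line | 55–85 mm, 15 mm |

- **Upright and clear:** In the last pictures every part stands upright and the gripper is well away from all of them.
- **Bystanders:** The case area of the top view is unchanged. The bearing area differs in brightness, which I put down to the arm's shadow being gone. Its ring still sits at the same pixel position.
- **Gauge mended:** My first placing of the gauge was about 12 mm off, because the arm was still moving when I worked out that move. I picked it up again and put it right.
- **Tool tilt:** The tool's tilt drifted to about 0.04 rad by the end.
- **Disagreeing check:** The last oblique wrist picture put the bushing and knob about 6 mm apart. I read those pixels only roughly, and I trust the closer, near-overhead views that show 1–2 mm.

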